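# Lock the tube carrier on its shaft with a spring clip

## Robot

A 6-joint arm with a two-finger parallel gripper is mounted at the origin on the work surface. World frame = base frame: x ahead of the robot, y to its left, z up, the work surface at z = 0. Lengths are in m, angles in rad, forces in N, time in s.
With the tool pointing down it reaches from about 0.375 to 0.9 m from the base axis. Payload 3.1 kg.
Tool frame: the origin (TCP) lies midway between the tips of the shut fingers; the grasp point (between the pads) lies 19 mm behind it; x points along the fingers, z is the direction in which the jaws open and shut, and the axes are right-handed (so a half turn about x gives the same grasp; the last joint's range is limited). The gripper opens to 85 mm and grips with 20 to 120 N. Pads are 22 mm wide; open, the fingers measure 114 mm over their backs; the gripper's body (76 mm by 85 mm) begins 54 mm behind the grasp point. The pads swing forward as they close: fully open they stand 13 mm farther back than shut.
Start: joints at [-1.504, 0.527, 1.433, -0, 1.181, -0.178], TCP at [0.152, -0.606, 0.231] pointing down, gripper open.
Joint ranges: [-3.08, 3.08], [-0.75, 2.2], [0.22, 2.44], [-1.43, 4.57], [0, 2.65], [-2.85, 2.85]. Speed limits (rad/s): [2.79, 2.79, 3.14, 3.14, 3.14, 3.14].

## Interface

Orientations are given as a unit quaternion [x, y, z, w].
In Python, from station import telemetry, optics, manip gives the robot as it stands.
- The arm moves only by the tool step_arm, never from a script. Its argument "commands" is a list of rows, each a list of 4 numbers: the shift along the tool's x, y, z in m, then the turn about the tool's x in rad. A call has 1 to 8 rows; each row is the pose to reach, as a shift and turn from the pose measured when the call began, along the tool's axes at that moment; what a row does not reach only later rows make up. A row lasts 1/12 s, in which the tool goes at most 41.7 mm and 7.16 degrees, less where a joint would pass 70% of its speed; a pose out of reach is approached as far as the arm can. A call with a gripper value outside its range is refused whole. "jaw" is the finger opening in m, from 0 to 0.0854, set as the call begins (left out, the last holds). The fingers move at their own pace and stop on an object; "grip_force" is the grip in N (left out, the last holds). Time passes only in rows, so rows that repeat a pose let the fingers close. It gives the time, the measured TCP pose, the force and the opening at its end, in the units of the state.
- telemetry.sense(): the state, without advancing time (a new reading comes with each control period).
- optics.snapshot(name): name is "scene" or "top" or "wrist"; returns the picture (400x640x3 uint8, red, green, blue); there is no depth.
- optics.camera_params(name): a dict with "mtx" (3x3 intrinsics, pixels), "k1" (the pictures are not rectified: a ray, as slopes to the right and down, at radius r is drawn at 1 + k1 r^2 times it, then the intrinsics apply), "origin" and "attitude" of the camera in the world. Camera axes: x right, y down, z forward; pixel columns grow to the right and rows downward; lengths in m; the calibration is good to about 2 mm. A picture is of the moment at which its call begins: read the wrist's pose just before it. camera_params takes no time and is no camera call; for the wrist camera it gives the pose at the moment of the call.
- manip.sign_off(): hands the job in, once; it reports no verdict.
The state is a dict: "t": time; "q": joint angles; "qd": joint speeds; "tau": joint torques, N m; "tcp_pos": TCP position; "tool_rot": TCP orientation; "force": force on the tool from outside, world axes, zero at the start; "ft_torque": the same for the moment, N m; "finger_gap": opening from 0.0 (shut) to 1.0 (fully open).
Only numpy, scipy, OpenCV 4.12 (cv2) and the standard library are available. Lean on these libraries where they do the work, as an engineer would, in place of code of your own. Each camera call takes 0.05 s, during which the arm holds its last target.

## Task

First push the tube carrier fully home along the rotator's shaft, so that the brass groove shows. Then pick up the orange spring clip, lean it on the blue angled block with its mouth downhill and let go, so that you can take it up again by its overhanging handle and press it mouth-down onto the shaft until it snaps fully into the groove. Let go, leaving the clip seated and the carrier still home, and do not disturb the bottle, the jar or the stack of dishes.

Things in the scene. Friction and masses are not known exactly. Their poses are not given: they have to be found in the camera images.
- carrier (a joint): Position of the tube carrier along the shaft, m: 0 = fully home (towards the white housing, groove uncovered), up to 0.05 = slid out towards the shaft's free end, hiding the groove. Slides stiffly (about 3 N) and stays where it is left.
- collar (a point): Centre of the outer face (towards the free end) of the carrier's blue collar, 64 mm across, 9 mm thick, on the axis of the 28 mm shaft, 140 mm above the bench; moves with carrier, axes as groove. Push on this face. Towards -y: a 44 mm white sleeve, and 84 to 92 mm behind the face (tubes: from 66 mm) a 196 mm disc carrying capped tubes.
- groove (a point): Centre of the brass groove, on the axis of the fixed shaft, 140 mm above the bench. y: along the level shaft to its free end at +56 mm; z up. Groove 20 mm in diameter, floor 14 mm wide, shoulders at 45 degrees up to the 28 mm shaft (mouth 22 mm). Carrier home: collar face at y = -12.5 mm. White housing, 200 mm tall, from y = -117 mm; foot plate 12 mm thick, 190 mm wide, to y = +50 mm.
- rest (a point): Middle of the sloping face (64 mm wide along x, 56 mm along the slope) of the fixed blue angled block, 42 mm above the bench. z up; the face falls at 45 degrees towards +y. A lip at the slope's foot, 28 mm downhill of here, stands 12 mm proud; a clip resting mouth-first on it overhangs the upper edge by about 56 mm. Nothing stands behind the upper edge.
- clip_center (a point): Middle of the flat orange spring clip, on its handle, half-way through its 10 mm thickness (z: normal to the flat). 112 mm long: x runs from the handle's end (-56 mm) to the lips of the mouth (+56 mm). Handle a bar 26 mm wide (y) to x = +16 mm, then a 40 mm wide bridge to +29 mm, then two spring jaws, 48 mm over all. Starts flat on the bench. 70 to 125 g, balanced near x = +7 mm.
- clip_ring (a point): Centre of the clip's ring, 39 mm from clip_center towards the mouth, same axes. Coincides with groove when seated, clip z then along the shaft (either way). Jaws 16 mm apart at the narrowest, 6.5 mm beyond here, with flared lips; they spring apart over the 20 mm groove under 10 to 20 N, then snap shut and hold. 2 mm play each side in the groove.
- reagent_mid (a point): Middle of a loose white bottle with blue cap, 64 mm diameter, 125 mm tall; bystander.
- jar_mid (a point): Middle of a loose amber jar with red cap, 60 mm diameter, 90 mm tall; bystander.
- dishes_mid (a point): Middle of a loose stack of three clear dishes, 90 mm diameter, 44 mm tall; bystander.
- clip: The orange spring clip as a whole; origin under its ring centre on its lower face, axes as clip_ring.
- block: The blue angled block; origin under its centre on the bench, 64 by 85 mm base, 62 mm tall, axes as rest.
Not all that is in view belongs to the job. There is more than one size of the clip; the job needs the larger. Of the things that look like the block, take the one that is nearest to the robot's base at the start.

How it is judged:
By the outcome, as a careful person would: the job done as asked, in the order asked, and still so for the second after the job is handed in, with the robot touching nothing.
It also fails if it takes over 58 s, if anything falls off the work surface, if the arm or the gripper's body presses on something with over 40 N, if the wrist force passes 120 N, or if a joint passes its speed limit or range.

## Working session

There is one attempt and no reset: what is moved stays moved. The work goes in short steps, Python scripts to look and compute and a tool call to move; the robot and the scene stay as the last step left them, time stands still between calls to the robot, and variables do not carry over. Pictures are saved under pics/ and viewed, and the job is handed in when it is done.

Besides the shell and the picture viewer there is one more tool, called after "Emit:" in YAML: its name, and indented under it one key for each argument. step_arm: Moves the arm, as the interface text tells. Its arguments: {"type":"object","properties":{"commands":{"type":"array","items":{"type":"array","items":{"type":"number"}}},"jaw":{"type":"number"},"grip_force":{"type":"number"}},"required":["commands"]}

```bash
ls; mkdir -p pics; python3 - <<'E'
from station import telemetry, optics, manip
import cv2
print(telemetry.sense())
for n in ("scene","top","wrist"):
    p=optics.camera_params(n); print(n,p)
    im=optics.snapshot(n); cv2.imwrite(f"pics/{n}0.png",im[:,:,::-1])
E
```

```text
pics
{'t': 0.0, 'q': array([-1.50450227e+00,  5.28497151e-01,  1.43391880e+00,  1.25345928e-06,
        1.18136837e+00, -1.78511391e-01]), 'qd': array([ 5.12983968e-04,  1.22353160e-05,  9.81361784e-04,  2.65473891e-05,
       -1.25347786e-03, -7.37918586e-04]), 'tau': array([ 1.78801711e-04, -4.42349267e+01, -1.78025043e+01, -2.47094986e-04,
        8.33762751e-03,  7.95862896e-07]), 'tcp_pos': array([ 0.15145348, -0.60563265,  0.23030932]), 'tool_rot': array([ 0.43578834,  0.55782331, -0.43463223,  0.55679126]), 'force': array([-0.98265978,  0.46085272,  0.93846037]), 'ft_torque': array([-0.00679557,  0.01244739,  0.01654399]), 'finger_gap': 1.002562825207495}
scene {'mtx': array([[373.26535066,   0.        , 315.25624776],
       [  0.        , 373.26535066, 203.47426178],
       [  0.        ,   0.        ,   1.        ]]), 'k1': -0.08803111629212362, 'origin': array([0.95349868, 0.26711948, 0.7904489 ]), 'attitude': array([ 0.48873921,  0.82965326, -0.23619189, -0.13047162])}
top {'mtx': array([[393.25778525,   0.        , 317.34885176],
       [  0.        , 393.25778525, 197.02712319],
       [  0.        ,   0.        ,   1.        ]]), 'k1': 0.016439085823643805, 'origin': array([0.41524703, 0.07781351, 0.93969127]), 'attitude': array([ 0.7098487 , -0.69545954,  0.08016255, -0.07761972])}
wrist {'mtx': array([[295.61188243,   0.        , 319.66910004],
       [  0.        , 295.61188243, 198.27164409],
       [  0.        ,   0.        ,   1.        ]]), 'k1': -0.05041279485119534, 'origin': array([ 0.21640761, -0.58966593,  0.37289489]), 'attitude': array([ 0.78122224, -0.61018639, -0.08250023,  0.1027526 ])}
```

View pics/scene0.png

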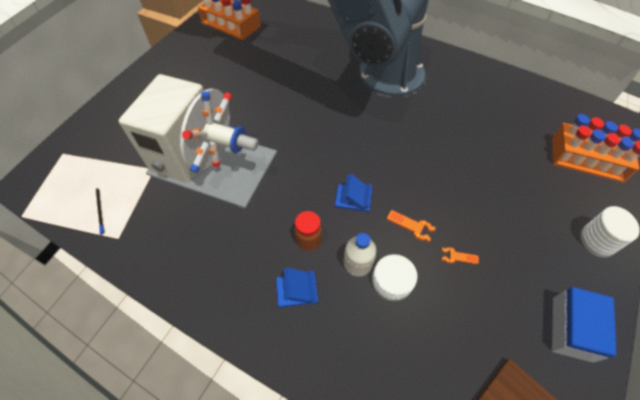

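View pics/top0.png

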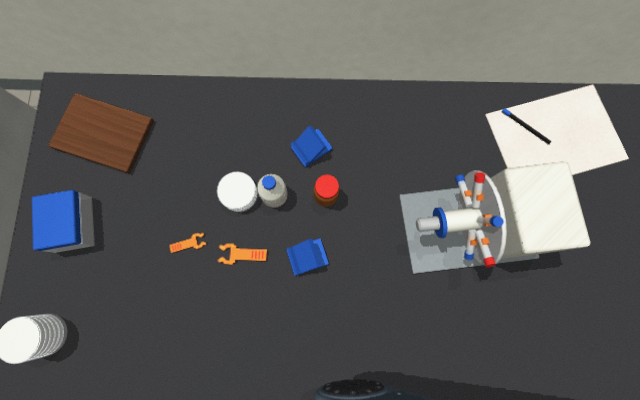

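View pics/wrist0.png

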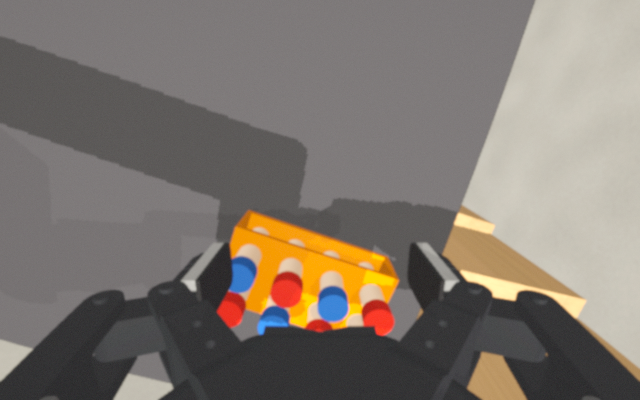

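```bash
cat > h.py <<'E'
import numpy as np, cv2
from scipy.spatial.transform import Rotation as R
def ray(p,uv):
    uv=np.array(uv,float).reshape(-1,1,2)
    s=cv2.undistortPoints(uv,p['mtx'],np.array([p['k1'],0,0,0.]))[:,0]
    d=np.c_[s,np.ones(len(s))]
    return R.from_quat(p['attitude']).apply(d)
def plane(p,uv,z):
    d=ray(p,uv); o=p['origin']
    return o+d*((z-o[2])/d[:,2])[:,None]
def proj(p,X):
    X=np.array(X,float).reshape(-1,3)
    c=R.from_quat(p['attitude']).inv().apply(X-p['origin'])
    return cv2.projectPoints(c,np.zeros(3),np.zeros(3),p['mtx'],np.array([p['k1'],0,0,0.]))[0][:,0]
def tri(p1,u1,p2,u2):
    d1=ray(p1,u1)[0];d2=ray(p2,u2)[0]
    A=np.c_[d1,-d2];t=np.linalg.lstsq(A,p2['origin']-p1['origin'],rcond=None)[0]
    a=p1['origin']+t[0]*d1;b=p2['origin']+t[1]*d2
    return (a+b)/2,np.linalg.norm(a-b)
E
python3 - <<'E'
from h import *
from station import telemetry, optics
s=telemetry.sense();print(R.from_quat(s['tool_rot']).as_matrix().round(3))
t=optics.camera_params('top');print(R.from_quat(t['attitude']).as_matrix().round(3))
im=cv2.imread('pics/top0.png');hsv=cv2.cvtColor(im,cv2.COLOR_BGR2HSV)
m=cv2.inRange(hsv,(5,150,120),(22,255,255))
n,l,st,c=cv2.connectedComponentsWithStats(m)
for i in range(1,n):
    if st[i,4]>100:
        cn=max(cv2.findContours((l==i).astype(np.uint8),0,2)[0],key=cv2.contourArea)
        b=cv2.boxPoints(cv2.minAreaRect(cn));P=plane(t,b,0.010)
        print('orange',st[i,4],c[i].round(1),plane(t,c[i],.01).round(4)[0],P[:,:2].round(4).tolist(),np.linalg.norm(P[0]-P[1]),np.linalg.norm(P[1]-P[2]))
m=cv2.inRange(hsv,(105,120,50),(130,255,255))
n,l,st,c=cv2.connectedComponentsWithStats(m)
for i in range(1,n):
    if st[i,4]>60: print('blue',st[i],c[i].round(1),plane(t,c[i],.042).round(4)[0])
for n,b in (('blk',(270,220,350,290)),('rot',(395,160,515,280)),('clip',(160,225,280,275))):
    x0,y0,x1,y1=b;k=6
    cv2.imwrite(f'pics/{n}_t.png',cv2.resize(im[y0:y1,x0:x1],None,fx=k,fy=k,interpolation=cv2.INTER_CUBIC)[:600,:800])
im=cv2.imread('pics/scene0.png')
cv2.imwrite('pics/sc_t.png',cv2.resize(im[70:270,120:385],None,fx=3,fy=3,interpolation=cv2.INTER_CUBIC))
E
```

```text
[[-0.     0.97   0.242]
 [ 0.002  0.242 -0.97 ]
 [-1.     0.    -0.002]]
[[ 0.02  -0.975  0.222]
 [-1.    -0.021 -0.001]
 [ 0.006 -0.222 -0.975]]
orange 328 [187.4 243.2] [0.5088 0.38   0.01  ] [[0.5222, 0.4267], [0.5367, 0.3448], [0.5012, 0.3363], [0.487, 0.4176]] 0.08323976026532456 0.036493298013333064
orange 576 [242.1 253.9] [0.4863 0.2501 0.01  ] [[0.5084, 0.3081], [0.5106, 0.1953], [0.4641, 0.193], [0.462, 0.3046]] 0.11281527679697956 0.046531845253063385
blue [ 291  126   42   42 1002] [310.3 145.9] [0.7455 0.0962 0.042 ]
blue [262 176  14  13 142] [268.4 182. ] [0.6533 0.1928 0.042 ]
blue [  32  190   49   61 2613] [ 55.4 219.9] [0.5531 0.6741 0.042 ]
blue [433 208  14  30 256] [440.7 222.2] [ 0.5657 -0.2092  0.042 ]
blue [490 216  13  11 112] [496.3 220.9] [ 0.5716 -0.3375  0.042 ]
blue [ 286  238   43   38 1074] [306.9 255.9] [0.4823 0.0976 0.042 ]
```

View pics/blk_t.png

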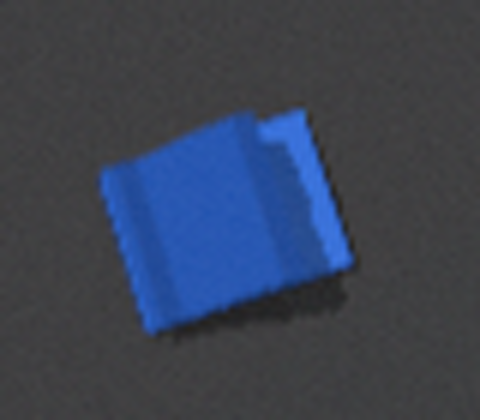

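View pics/rot_t.png

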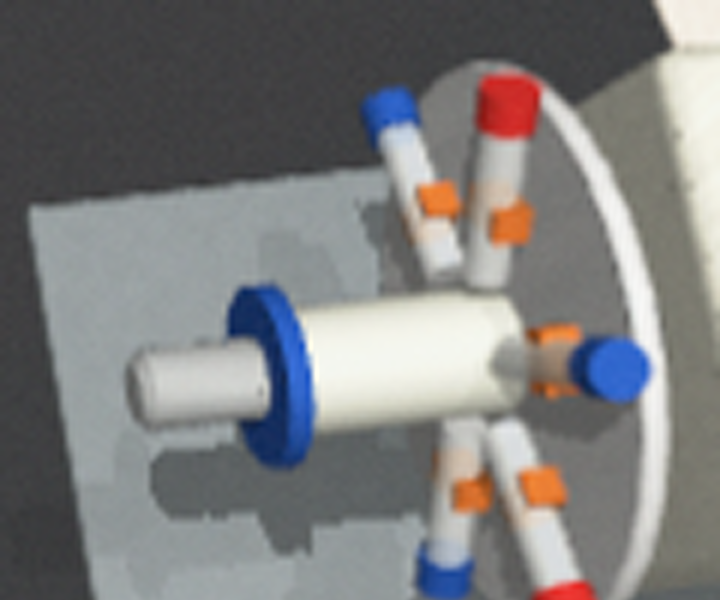

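View pics/clip_t.png

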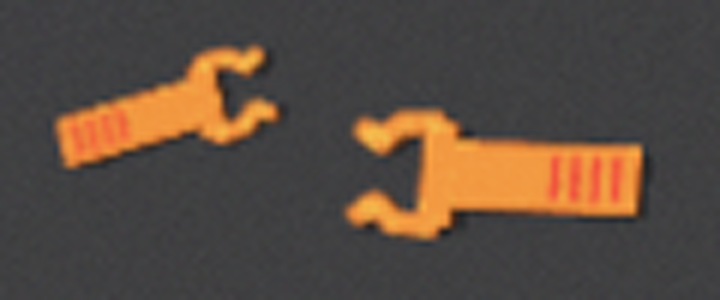

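View pics/sc_t.png

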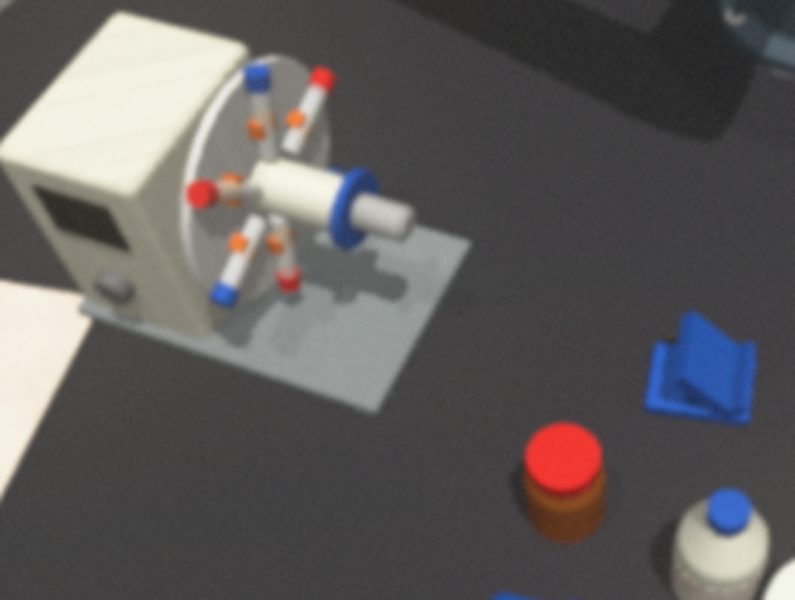

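```bash
python3 - <<'E'
from h import *
from station import telemetry, optics
t=optics.camera_params('top');s=optics.camera_params('scene')
im=cv2.imread('pics/top0.png');sc=cv2.imread('pics/scene0.png')
# foot plate corners in top by eye refined w/ cornerSubPix
g=cv2.cvtColor(im,cv2.COLOR_BGR2GRAY)
c=cv2.cornerSubPix(g,np.array([[[400.,194.]],[[413,271]]],np.float32),(5,5),(-1,-1),(3,50,.01))[:,0]
print(c); P=plane(t,c,.012);print(P,np.linalg.norm(P[0]-P[1])); d=P[1]-P[0];d/=np.linalg.norm(d);print('edge dir',d, 'axis yaw', np.arctan2(d[1],d[0]))
gs=cv2.cvtColor(sc,cv2.COLOR_BGR2GRAY)
c=cv2.cornerSubPix(gs,np.array([[[276.,151.]],[[245,207]]],np.float32),(5,5),(-1,-1),(3,50,.01))[:,0]
P=plane(s,c,.012);print(c,P,np.linalg.norm(P[0]-P[1]))
# shaft mask row by column
for name,I,p in (('top',im,t),):
    for u in (419,423,427,431,435):
        col=I[205:245,u].astype(int).sum(1); print(u,(col/3).astype(int))
# collar blue
for nm,I,p,b in (('top',im,t,(428,205,452,242)),('scene',sc,s,(228,120,250,160))):
    x0,y0,x1,y1=b;hsv=cv2.cvtColor(I[y0:y1,x0:x1],cv2.COLOR_BGR2HSV)
    m=cv2.inRange(hsv,(105,120,40),(130,255,255)); ys,xs=np.nonzero(m)
    hull=cv2.convexHull(np.c_[xs+x0,ys+y0].astype(np.int32)); e=cv2.fitEllipse(hull);print(nm,e,len(xs))
E
```

```text
[[399.21378 194.18271]
 [413.0901  273.20612]]
[[ 0.63750311 -0.12172823  0.012     ]
 [ 0.44995813 -0.1487908   0.012     ]] 0.18948747581457884
edge dir [-0.9897487  -0.14281983  0.        ] axis yaw -2.9982827863989865
[[276.495   150.2837 ]
 [244.66254 207.03885]] [[ 0.45003211 -0.14670096  0.012     ]
 [ 0.63766153 -0.12000468  0.012     ]] 0.18951910834209867
419 [159 158 161 158 160 157 155 157 158 158 159 157 150 149 164 167 168 174
 179 179 174 170 160 146 133 110 119 147 158 149 147 145 144 144 147 145
 147 147 148 149]
423 [162 159 157 157 158 156 159 161 158 159 158 160 153 157 179 192 199 208
 208 208 203 196 184 169 150 117 128 159 161 141 104  97  97  96  98  97
  95  95  96  97]
427 [158 160 160 160 160 159 158 158 158 159 161 150 143 164 183 193 203 208
 208 208 203 193 178 161 140 116 137 160 161 141 102  98  97  98  93  96
  97  98  98  99]
431 [156 157 156 157 155 157 158 158 159 159 160 149 146 170 187 197 202 208
 208 208 203 189 177 157 126 130 157 157 140 102  94  96 100  98  97  99
  98  97  97  98]
435 [158 160 128  61  53  54  55  53  54  51  57 115 161 175 189 199 203 206
 208 207 200 185 171 149 105  54  61  81  86  99  95  92  95  96  97  95
  94  98  97  96]
top ((439.620849609375, 222.11146545410156), (13.391901969909668, 32.27719497680664), 171.24610900878906) 256
scene ((237.2867431640625, 138.42474365234375), (12.533650398254395, 26.671451568603516), 12.916892051696777) 164
```

```bash
cat >> h.py <<'E'
A=np.array([-.1417,.9898,0]);G=np.array([.5509,-.1838,.140]);X=np.array([.9898,.1417,0])
E
python3 - <<'E'
from h import *
from station import telemetry, optics
t=optics.camera_params('top');s=optics.camera_params('scene')
for y in (.056,.04,.02,.0):
    print(y,proj(t,[G+A*y+X*.014,G+A*y,G+A*y-X*.014]).round(1).tolist(),proj(s,G+A*y).round(1))
# collar face estimates: centroid of ellipse incl. thickness -> y
for y in (.005,.01,.015,.02,.025,.03,.0375):
    c=[G+A*y+.032*(np.cos(a)*X+np.sin(a)*np.array([0,0,1])) for a in np.linspace(0,6.28,40)]
    q=proj(t,c);r=proj(s,c);print(y,'top umin',q[:,0].min().round(1),q[:,0].max().round(1),'v',q[:,1].min().round(1),q[:,1].max().round(1),'sc',r[:,0].min().round(1),r[:,0].max().round(1))
I=cv2.imread('pics/top0.png');
print(I[218:228,412:440].astype(int).sum(2)[5]//3)
E
```

```text
0.056 [[415.5, 218.1], [416.7, 224.8], [417.9, 231.5]] [[255.7 145.3]]
0.04 [[423.1, 217.2], [424.4, 223.9], [425.6, 230.6]] [[249.4 143.4]]
0.02 [[432.7, 216.0], [434.0, 222.7], [435.3, 229.4]] [[241.6 141.1]]
0.0 [[442.2, 214.9], [443.6, 221.6], [444.9, 228.3]] [[233.9 138.9]]
0.005 top umin 435.7 447.1 v 206.4 237.4 sc 228.7 242.6
0.01 top umin 433.3 444.6 v 206.7 237.7 sc 230.7 244.5
0.015 top umin 431.0 442.1 v 207.0 237.9 sc 232.6 246.4
0.02 top umin 428.7 439.6 v 207.3 238.2 sc 234.6 248.3
0.025 top umin 426.4 437.1 v 207.5 238.5 sc 236.6 250.2
0.03 top umin 424.1 434.7 v 207.8 238.8 sc 238.6 252.0
0.0375 top umin 420.6 430.9 v 208.3 239.3 sc 241.6 254.9
[158 159 160 142  98  99 161 179 188 208 207 208 207 208 207 208 208 209
 209 208 209 209 209 208 207 209 210 179]
```

```bash
cat >> h.py <<'E'
def goto(target,zdir=None):
    from station import telemetry
    s=telemetry.sense();M=R.from_quat(s['tool_rot']).as_matrix()
    d=M.T@(np.array(target)-s['tcp_pos'])
    a=0
    if zdir is not None:
        zt=M.T@np.array(zdir);a=np.arctan2(-zt[1],zt[2])
    print('t',round(s['t'],2),'tcp',s['tcp_pos'].round(4),'F',s['force'].round(1),'gap',round(s['finger_gap']*.0854,4),'shift',d.round(4),'turn',round(a,4))
E
python3 - <<'E'
from h import *
goto(G+A*.08+[0,0,.22],X)
goto(G+A*.06+[0,0,-.015],X)
E
```

```text
t 0.15 tcp [ 0.1514 -0.6058  0.2305] F [ 0.3 -0.2  0.1] gap 0.0853 shift [-0.1287  0.498  -0.3924] turn -1.4682
t 0.15 tcp [ 0.1514 -0.6058  0.2305] F [ 0.3 -0.2  0.1] gap 0.0853 shift [ 0.1063  0.4959 -0.3721] turn -1.4682
```

Emit:
step_arm:
  commands:
    - [-0.04,0,0,0]
    - [-0.08,0.02,-0.016,-0.12]
    - [-0.115,0.05,-0.04,-0.24]
    - [-0.1287,0.08,-0.065,-0.36]
    - [-0.1287,0.11,-0.09,-0.48]
    - [-0.1287,0.14,-0.115,-0.6]
    - [-0.1287,0.17,-0.138,-0.72]
    - [-0.1287,0.2,-0.161,-0.84]
  jaw: 0.038

```text
t: 0.82
tcp_pos: [0.3068, -0.3999, 0.3597]
tool_rot: [0.169, 0.687, -0.168, 0.687]
force: [0.5, 0.1, 0.3]
finger_gap: 0.443
```

```bash
python3 - <<'E'
from h import *
goto(G+A*.08+[0,0,.22],X)
goto(G+A*.06+[0,0,-.015],X)
E
```

```text
t 0.82 tcp [ 0.3068 -0.3999  0.3597] F [0.5 0.1 0.3] gap 0.0379 shift [2.000e-04 3.694e-01 6.980e-02] turn -0.6231
t 0.82 tcp [ 0.3068 -0.3999  0.3597] F [0.5 0.1 0.3] gap 0.0379 shift [0.2352 0.3529 0.0816] turn -0.6231
```

Emit:
step_arm:
  commands:
    - [0,0.04,0.008,-0.1]
    - [0,0.08,0.016,-0.2]
    - [0,0.12,0.024,-0.3]
    - [0,0.16,0.032,-0.4]
    - [0,0.2,0.039,-0.5]
    - [0,0.24,0.047,-0.6]
    - [0,0.28,0.055,-0.6231]
    - [0,0.32,0.062,-0.6231]

```text
t: 1.48
tcp_pos: [0.5106, -0.1429, 0.36]
tool_rot: [-0.05, 0.705, 0.051, 0.705]
force: [1.0, -1.7, 0.7]
finger_gap: 0.445
```

```bash
python3 - <<'E'
from h import *
goto(G+A*.06+[0,0,-.015],X)
E
```

```text
t 1.48 tcp [ 0.5106 -0.1429  0.36  ] F [ 1.  -1.7  0.7] gap 0.038 shift [0.2351 0.0134 0.034 ] turn 0.0011
```

Emit:
step_arm:
  commands:
    - [0.0,0.0134,0.034,0.001]
    - [0.04,0.0134,0.034,0.001]
    - [0.08,0.0134,0.034,0.001]
    - [0.12,0.0134,0.034,0.001]
    - [0.16,0.0134,0.034,0.001]
    - [0.185,0.0134,0.034,0.001]
    - [0.185,0.0134,0.034,0.001]

```text
t: 2.07
tcp_pos: [0.5381, -0.1226, 0.1693]
tool_rot: [-0.047, 0.709, 0.053, 0.701]
force: [-0.2, 0.4, 0.1]
finger_gap: 0.45
```

```bash
cat > snap.py <<'E'
import sys
from h import *
from station import optics,telemetry
for a in sys.argv[2:]:
    n,*b=a.split(',')
    p=optics.camera_params(n);im=optics.snapshot(n)[:,:,::-1]
    cv2.imwrite(f'pics/{n}_{sys.argv[1]}_full.png',im)
    if b:
        x0,y0,x1,y1=map(int,b);k=min(800/(x1-x0),600/(y1-y0));im=cv2.resize(im[y0:y1,x0:x1],None,fx=k,fy=k,interpolation=cv2.INTER_CUBIC);print(n,'scale',k,im.shape)
    cv2.imwrite(f'pics/{n}_{sys.argv[1]}.png',im)
    np.save(f'pics/{n}_{sys.argv[1]}.npy',p,allow_pickle=True)
E
python3 snap.py 1 wrist scene,170,60,300,200
python3 -c "
from h import *
goto(G+A*.06+[0,0,-.015],X)"
```

```text
scene scale 4.285714285714286 (600, 557, 3)
t 2.17 tcp [ 0.5422 -0.1244  0.1746] F [-0.1 -0.6  0.2] gap 0.0377 shift [ 0.0496 -0.0001  0.0003] turn 0.0
```

View pics/wrist_1.png

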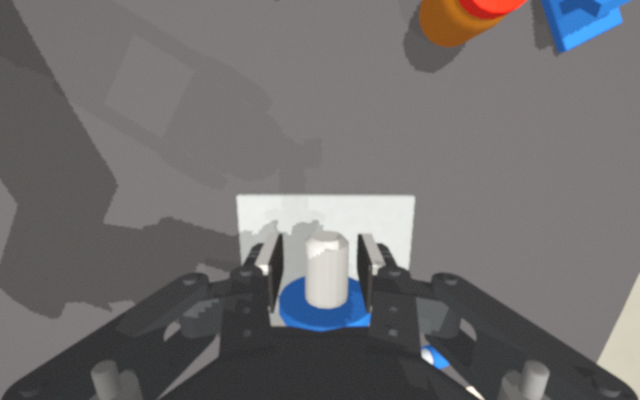

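View pics/scene_1.png

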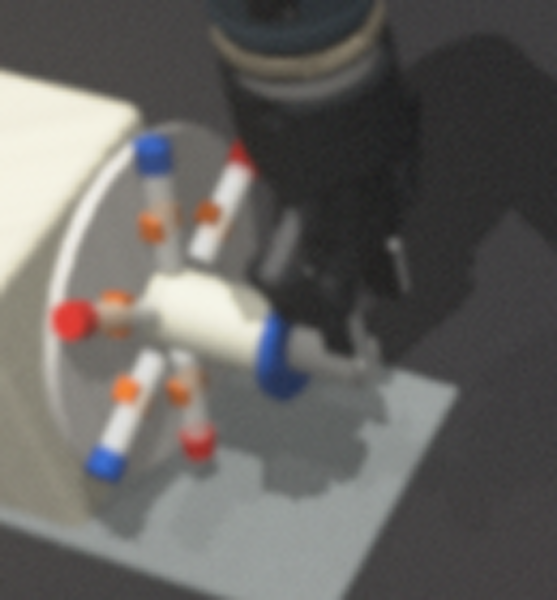

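```bash
python3 - <<'E'
from h import *
p=np.load('pics/wrist_1.npy',allow_pickle=True).item()
M=R.from_quat([-.047,.709,.053,.701]).as_matrix()
print(p['origin'],R.from_quat(p['attitude']).as_matrix().round(3))
print(proj(p,[G+A*.056,G+A*.056+[0,0,.014],G+A*.02+[0,0,.014]]).round(1))
print(proj(p,[G+A*.05+X*.095-[0,0,.128],G+A*.05-X*.095-[0,0,.128]]).round(1))
g=cv2.imread('pics/wrist_1_full.png',0)
c=cv2.cornerSubPix(g,np.array([[[237.,195.]],[[414,195]]],np.float32),(5,5),(-1,-1),(3,50,.01))[:,0];print(c,plane(p,c,.012))
c=np.array([[307,240.],[348,240]]);print(plane(p,c,.140))
E
```

```text
[ 0.53142757 -0.05795104  0.31231404] [[ 0.99   0.14   0.024]
 [ 0.141 -0.958 -0.25 ]
 [-0.012  0.251 -0.968]]
[[325.3 239.5]
 [325.5 248.8]
 [325.2 302.8]]
[[414.9 198. ]
 [234.6 197.5]]
[[236.10551 195.05942]
 [414.31537 195.81888]] [[ 0.45120646 -0.14486852  0.012     ]
 [ 0.63676385 -0.11865978  0.012     ]]
[[ 0.53168394 -0.13038403  0.14      ]
 [ 0.55706253 -0.12664546  0.14      ]]
```

Emit:
step_arm:
  commands:
    - [0.02,0,0.0015,0]
    - [0.0496,0,0.0015,0]
    - [0.0496,-0.015,0.0015,0]
    - [0.0496,-0.025,0.0015,0]
    - [0.0496,-0.032,0.0015,0]
    - [0.0496,-0.039,0.0015,0]
    - [0.0496,-0.046,0.0015,0]
    - [0.0496,-0.05,0.0015,0]

```text
t: 2.83
tcp_pos: [0.5518, -0.175, 0.1265]
tool_rot: [-0.05, 0.705, 0.05, 0.706]
force: [-0.0, 2.3, 1.3]
finger_gap: 0.445
```

```bash
python3 - <<'E'
from h import *
goto(G+A*-.002+[0,0,-.015],X)
E
```

```text
t 2.83 tcp [ 0.5518 -0.175   0.1265] F [-0.   2.3  1.3] gap 0.038 shift [ 0.0015 -0.0106 -0.0021] turn -0.001
```

Emit:
step_arm:
  commands:
    - [0,-0.003,0,0]
    - [0,-0.006,0,0]
    - [0,-0.008,0,0]
    - [0,-0.009,0,0]
    - [0,-0.01,0,0]
    - [0,-0.011,0,0]
    - [0,-0.012,0,0]

```text
t: 3.42
tcp_pos: [0.5526, -0.1829, 0.1268]
tool_rot: [-0.047, 0.705, 0.052, 0.705]
force: [0.8, 14.8, 7.6]
finger_gap: 0.442
```

```bash
python3 - <<'E'
from h import *
goto(G+A*-.002+[0,0,-.015],X)
E
```

```text
t 3.42 tcp [ 0.5526 -0.1829  0.1268] F [ 0.8 14.8  7.6] gap 0.0377 shift [ 0.0018 -0.0027 -0.0018] turn -0.0019
```

Emit:
step_arm:
  commands:
    - [0,-0.003,0,0]
    - [0,-0.005,0,0]
    - [0,-0.006,0,0]

```text
t: 3.67
tcp_pos: [0.5525, -0.1826, 0.1269]
tool_rot: [-0.042, 0.706, 0.056, 0.705]
force: [1.7, 19.0, 8.8]
finger_gap: 0.446
```

Emit:
step_arm:
  commands:
    - [0,0.01,0,0]
    - [0,0.03,0,0]
    - [0,0.06,0,0]
    - [0,0.09,0,0]
    - [-0.04,0.12,0,0]
    - [-0.08,0.13,0,0]
    - [-0.11,0.13,0,0]
    - [-0.11,0.13,0,0]

```text
t: 4.33
tcp_pos: [0.5394, -0.0565, 0.2466]
tool_rot: [-0.046, 0.701, 0.054, 0.71]
force: [0.4, -0.5, 1.3]
finger_gap: 0.447
```

```bash
python3 snap.py 2 wrist scene,170,60,300,200 top,395,160,515,280
python3 -c "
from h import *
goto(G)"
```

```text
scene scale 4.285714285714286 (600, 557, 3)
top scale 5.0 (600, 600, 3)
t 4.48 tcp [ 0.5349 -0.0563  0.2397] F [ 0.3 -0.6 -0.6] gap 0.038 shift [ 0.0974 -0.1303 -0.0019] turn 0
```

View pics/wrist_2.png

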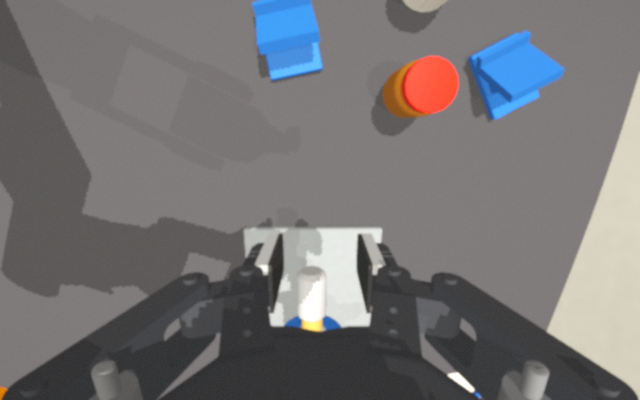

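View pics/top_2.png

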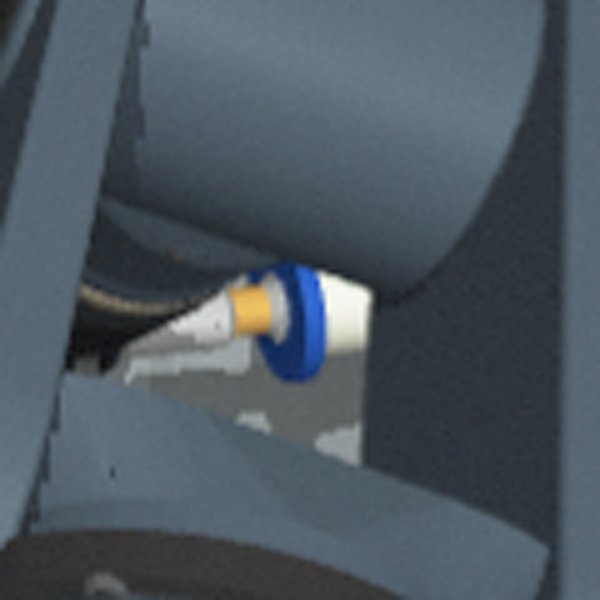

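View pics/scene_2.png

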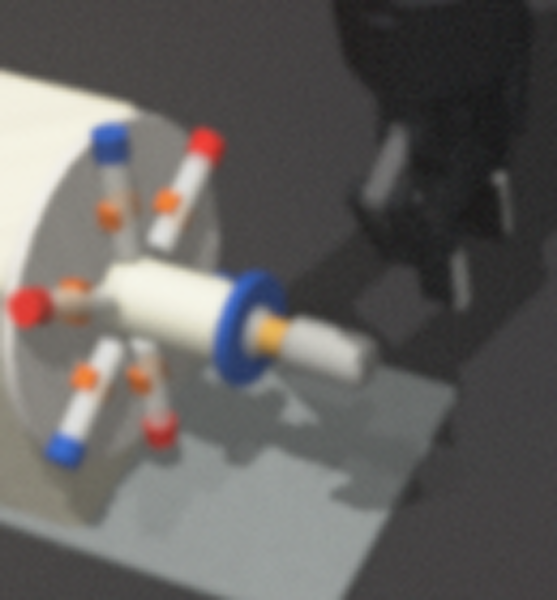

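```bash
python3 - <<'E'
from h import *
for n,b in (('top',(436,210,456,235)),('scene',(225,130,245,147))):
    p=np.load(f'pics/{n}_2.npy',allow_pickle=True).item();I=cv2.imread(f'pics/{n}_2_full.png');x0,y0,x1,y1=b
    m=cv2.inRange(cv2.cvtColor(I[y0:y1,x0:x1],cv2.COLOR_BGR2HSV),(8,80,80),(30,255,255));ys,xs=np.nonzero(m)
    print(n,len(xs),xs.mean()+x0,ys.mean()+y0,xs.min()+x0,xs.max()+x0,ys.min()+y0,ys.max()+y0)
    print(proj(p,[G+[0,0,.01],G+A*.007+[0,0,.01],G-A*.007+[0,0,.01],G]).round(1))
    q=plane(p,[xs.mean()+x0,ys.mean()+y0],.149)[0]-G;print('lat',q@X,'ax',q@A)
E
```

```text
top 68 444.86764705882354 221.66176470588235 441 448 217 226
[[445.1 220.8]
 [441.7 221.2]
 [448.5 220.3]
 [443.6 221.6]]
lat -0.0016380589682784162 ax 0.0005425763412061863
scene 50 232.94 137.76 230 236 134 142
[[233.1 136. ]
 [235.8 136.8]
 [230.4 135.2]
 [233.9 138.9]]
lat 0.004189128258200458 ax 0.0016162543780012363
```

```bash
sed -i 's/G=np.array(\[.5509,-.1838,.140\])/G=np.array([.5516,-.1829,.140])/' h.py; python3 - <<'E'
from h import *
goto([.48,.04,.25],X)
E
```

```text
t 4.48 tcp [ 0.5349 -0.0563  0.2397] F [ 0.3 -0.6 -0.6] gap 0.038 shift [-0.0085  0.1031 -0.041 ] turn -0.0029
```

Emit:
step_arm:
  commands:
    - [-0.008,0.036,-0.014,0]
    - [-0.008,0.07,-0.028,0]
    - [-0.008,0.103,-0.041,0]
    - [-0.008,0.103,-0.041,0]
    - [-0.008,0.103,-0.041,0]
  jaw: 0.06

```text
t: 4.9
tcp_pos: [0.478, 0.0408, 0.2479]
tool_rot: [-0.044, 0.707, 0.056, 0.704]
force: [0.3, -0.4, 0.3]
finger_gap: 0.699
```

```bash
python3 snap.py 3 wrist
python3 -c "
from h import *
goto([.48,.04,.25],X)"
```

```text
t 4.95 tcp [0.4794 0.0398 0.2482] F [-1.1 -1.  -0.3] gap 0.0602 shift [-0.0017  0.0001  0.0006] turn -0.0019
```

View pics/wrist_3.png

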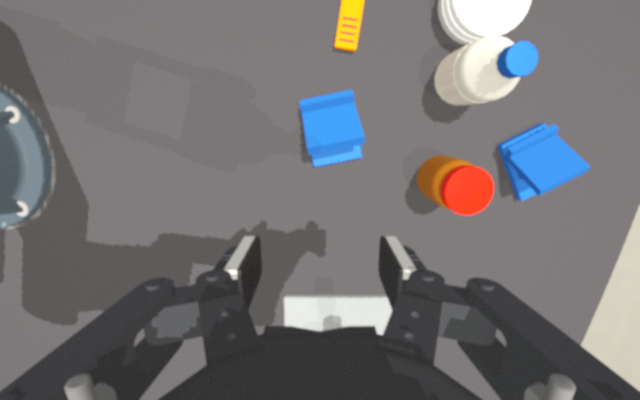

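```bash
python3 - <<'E'
import cv2
I=cv2.imread('pics/wrist_3_full.png')[80:175,290:375]
cv2.imwrite('pics/b3.png',cv2.resize(I,None,fx=6,fy=6,interpolation=cv2.INTER_CUBIC))
E
```

```text
(no output)
```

View pics/b3.png

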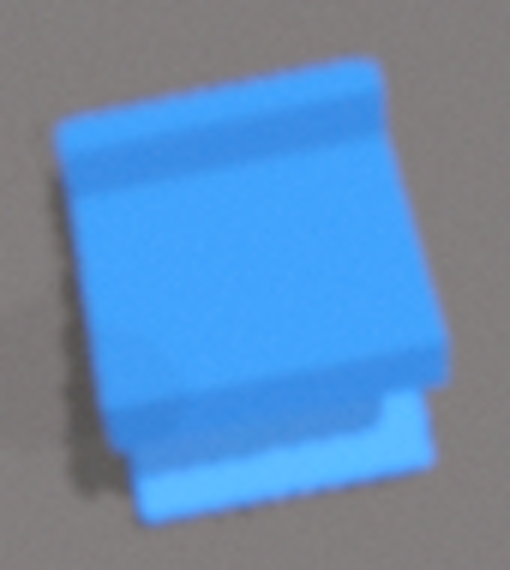

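```bash
python3 - <<'E'
from h import *
p=np.load('pics/wrist_3.npy',allow_pickle=True).item()
f=lambda a,z: plane(p,np.array(a)/6+[290-.4,80-.4],z)
r=f([[107,407],[450,338]],.0618);l=f([[77,193],[387,137]],.0222)
for q in (r,l):
    d=q[1]-q[0];print(q.round(4),q.mean(0).round(4),np.linalg.norm(d).round(4),np.degrees(np.arctan2(d[1],d[0])).round(2))
b=f([[150,522],[432,465]],.006);d=b[1]-b[0];print('back',b,np.linalg.norm(d),np.degrees(np.arctan2(d[1],d[0])))
print('rest',(r.mean(0)+l.mean(0))/2, r.mean(0)-l.mean(0))
t=optics=np.load('pics/top_2.npy',allow_pickle=True).item()
# check against the top picture
print(proj(t,np.r_[r,l]).round(1))
# clip handle tail in wrist
I=cv2.imread('pics/wrist_3_full.png');m=cv2.inRange(cv2.cvtColor(I,cv2.COLOR_BGR2HSV),(5,150,120),(22,255,255));m[120:]=0
m[:, :300]=0;m[:,400:]=0
c=max(cv2.findContours(m,0,2)[0],key=cv2.contourArea)
h=cv2.approxPolyDP(c,3,True)[:,0];print(h.tolist(),plane(p,h,.01)[:,:2].round(4).tolist())
E
```

```text
[[0.4592 0.0777 0.0618]
 [0.5195 0.0989 0.0618]] [0.4893 0.0883 0.0618] 0.064 19.42
[[0.4462 0.116  0.0222]
 [0.5061 0.1354 0.0222]] [0.4761 0.1257 0.0222] 0.063 18.03
back [[0.46979019 0.0498785  0.006     ]
 [0.52860563 0.07085787 0.006     ]] 0.062445095684009466 19.631227660168918
rest [0.48272031 0.10699561 0.042     ] [ 0.01318366 -0.03740171  0.0396    ]
[[315.5 266. ]
 [306.5 238.4]
 [298.6 272.3]
 [291.  245.9]]
[[364, 0], [354, 49], [335, 45], [341, 0], [335, 48], [356, 48]] [[0.4999, 0.2522], [0.497, 0.1974], [0.4739, 0.1986], [0.4734, 0.2483], [0.4744, 0.1952], [0.4992, 0.1989]]
```

```bash
python3 - <<'E'
from h import *
goto([.4863,.219,.08],[1,.01,0])
goto([.4863,.219,.004],[1,.01,0])
E
```

```text
t 4.95 tcp [0.4794 0.0398 0.2482] F [-1.1 -1.  -0.3] gap 0.0602 shift [0.1712 0.1735 0.0322] turn 0.1303
t 4.95 tcp [0.4794 0.0398 0.2482] F [-1.1 -1.  -0.3] gap 0.0602 shift [0.2472 0.1722 0.0324] turn 0.1303
```

Emit:
step_arm:
  commands:
    - [0,0.035,0.007,0.03]
    - [0,0.07,0.013,0.06]
    - [0.015,0.105,0.02,0.09]
    - [0.03,0.14,0.026,0.12]
    - [0.06,0.173,0.0322,0.13]
    - [0.1,0.173,0.0322,0.13]
    - [0.13,0.173,0.0322,0.13]
    - [0.13,0.173,0.0322,0.13]

```text
t: 5.62
tcp_pos: [0.483, 0.2164, 0.1147]
tool_rot: [0.001, 0.713, 0.008, 0.701]
force: [-0.7, -1.0, -0.1]
finger_gap: 0.704
```

```bash
python3 snap.py 4 wrist scene,340,180,500,290
python3 -c "
from h import *
goto([.4863,.219,.004],[1,.01,0])"
```

```text
scene scale 5.0 (550, 800, 3)
t 5.72 tcp [0.4868 0.2167 0.1198] F [0.2 0.2 0.4] gap 0.0599 shift [0.1158 0.0004 0.0004] turn -0.0012
```

View pics/wrist_4.png

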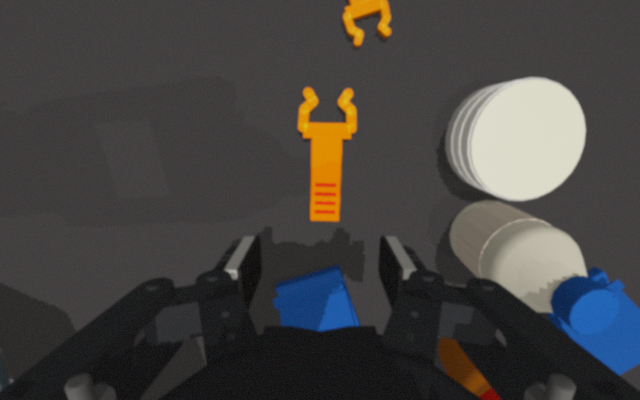

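```bash
python3 - <<'E'
from h import *
p=np.load('pics/wrist_4.npy',allow_pickle=True).item()
I=cv2.imread('pics/wrist_4_full.png');m=cv2.inRange(cv2.cvtColor(I,cv2.COLOR_BGR2HSV),(3,150,100),(25,255,255));m[235:]=0;m[:75]=0
c=max(cv2.findContours(m,0,2)[0],key=cv2.contourArea);b=cv2.boxPoints(cv2.minAreaRect(c))
P=plane(p,b,.01);print(b,P.round(4),np.linalg.norm(P[0]-P[1]),np.linalg.norm(P[1]-P[2]),P.mean(0))
for v in (150,170,190,210,218):
    xs=np.nonzero(m[v])[0];q=plane(p,[[xs[0]-.5,v],[xs[-1]+.5,v]],.01);print(v,q[:,:2].round(4).tolist(),q.mean(0).round(4))
ys=np.nonzero(m[:,325])[0];print(ys.max(),plane(p,[325,ys.max()+.5],.01))
E
```

```text
[[297.  87.]
 [356.  87.]
 [356. 221.]
 [297. 221.]] [[0.463  0.3089 0.01  ]
 [0.5099 0.3093 0.01  ]
 [0.5142 0.1974 0.01  ]
 [0.4621 0.1966 0.01  ]] 0.04693213672552348 0.11191477991623733 [0.48727443 0.25303552 0.01      ]
150 [[0.473, 0.259], [0.5005, 0.2593]] [0.4868 0.2592 0.01  ]
170 [[0.4731, 0.2422], [0.5001, 0.2425]] [0.4866 0.2424 0.01  ]
190 [[0.4731, 0.2249], [0.4997, 0.2252]] [0.4864 0.225  0.01  ]
210 [[0.4722, 0.2069], [0.4993, 0.2073]] [0.4858 0.2071 0.01  ]
218 [[0.4722, 0.1996], [0.4995, 0.2]] [0.4859 0.1998 0.01  ]
221 [[0.48682884 0.19653991 0.01      ]]
```

Emit:
step_arm:
  commands:
    - [0.04,0.0033,0,0]
    - [0.08,0.0033,0,0]
    - [0.105,0.0033,0,0]
    - [0.116,0.0033,0,0]
    - [0.116,0.0033,0,0]

```text
t: 6.13
tcp_pos: [0.4867, 0.2211, 0.0034]
tool_rot: [0.003, 0.71, 0.008, 0.704]
force: [-0.5, -0.8, -0.1]
finger_gap: 0.698
```

Emit:
step_arm:
  commands:
    - [0,0,0,0]
    - [0,0,0,0]
    - [0,0,0,0]
    - [0,0,0,0]
  jaw: 0.015
  grip_force: 40

```text
t: 6.47
tcp_pos: [0.4886, 0.2212, 0.0058]
tool_rot: [0.003, 0.708, 0.009, 0.706]
force: [-0.2, -1.2, 6.2]
finger_gap: 0.284
```

Emit:
step_arm:
  commands:
    - [-0.03,0,0,0]
    - [-0.07,0,0,0]
    - [-0.11,0,0,0]
    - [-0.13,0,0,0]
    - [-0.13,0,0,0]

```text
t: 6.88
tcp_pos: [0.4927, 0.22, 0.1419]
tool_rot: [0.004, 0.704, 0.01, 0.71]
force: [0.6, 0.0, 0.1]
finger_gap: 0.288
```

```bash
python3 snap.py 5 wrist
python3 -c "
from h import *
goto([.4997,.0581,.085],[.945,.326,0])"
```

```text
t 6.93 tcp [0.4911 0.2196 0.1394] F [-0.7 -0.  -0.5] gap 0.0247 shift [ 0.0515 -0.1625  0.0071] turn -0.3241
```

View pics/wrist_5.png

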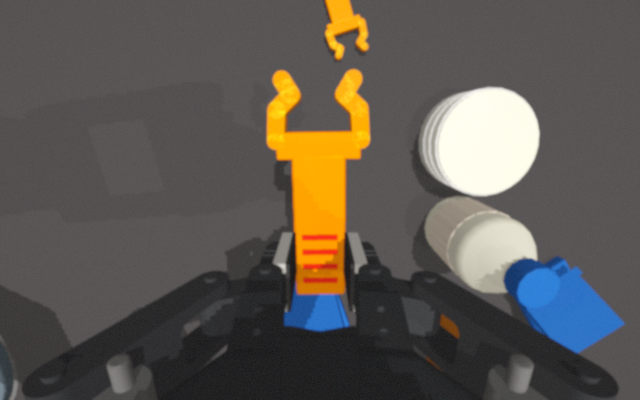

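```bash
python3 - <<'E'
from h import *
p=np.load('pics/wrist_5.npy',allow_pickle=True).item()
T=np.array([.4918,.2198,.1406]) 
for uv in ([281,69],[352,68],[320,158],[319,293]):
    q=plane(p,uv,T[2]+.0042)[0]-T;print(uv,q.round(4))
E
```

```text
[281, 69] [-0.0163  0.0881  0.0042]
[352, 68] [0.0155 0.0888 0.0042]
[320, 158] [0.0015 0.0484 0.0042]
[319, 293] [ 0.0015 -0.0236  0.0042]
```

```bash
python3 -c "
from h import *
goto([.5002,.0566,.085],[.945,.326,0])"
```

```text
t 6.93 tcp [0.4911 0.2196 0.1394] F [-0.7 -0.  -0.5] gap 0.0247 shift [ 0.0515 -0.164   0.0075] turn -0.3241
```

Emit:
step_arm:
  commands:
    - [0,-0.035,0.001,-0.06]
    - [0,-0.07,0.003,-0.12]
    - [0,-0.1,0.005,-0.2]
    - [0,-0.13,0.0066,-0.26]
    - [0,-0.155,0.0066,-0.32]
    - [0,-0.164,0.0066,-0.324]
    - [0.02,-0.164,0.0066,-0.324]
    - [0.045,-0.164,0.0066,-0.324]

```text
t: 7.6
tcp_pos: [0.5003, 0.0558, 0.0918]
tool_rot: [-0.11, 0.694, 0.122, 0.701]
force: [-0.2, 0.6, -1.0]
finger_gap: 0.282
```

```bash
python3 snap.py 6 wrist scene,300,150,440,250
python3 -c "
from h import *
goto([.5002,.0566,.070],[.945,.326,0])"
```

```text
scene scale 5.714285714285714 (571, 800, 3)
t 7.7 tcp [0.4958 0.057  0.0882] F [ 0.1 -0.3 -1.2] gap 0.0241 shift [ 0.0182 -0.0022  0.004 ] turn -0.0016
```

View pics/wrist_6.png

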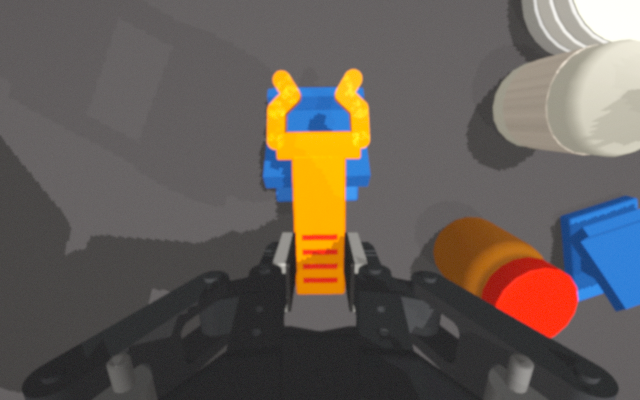

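View pics/scene_6.png

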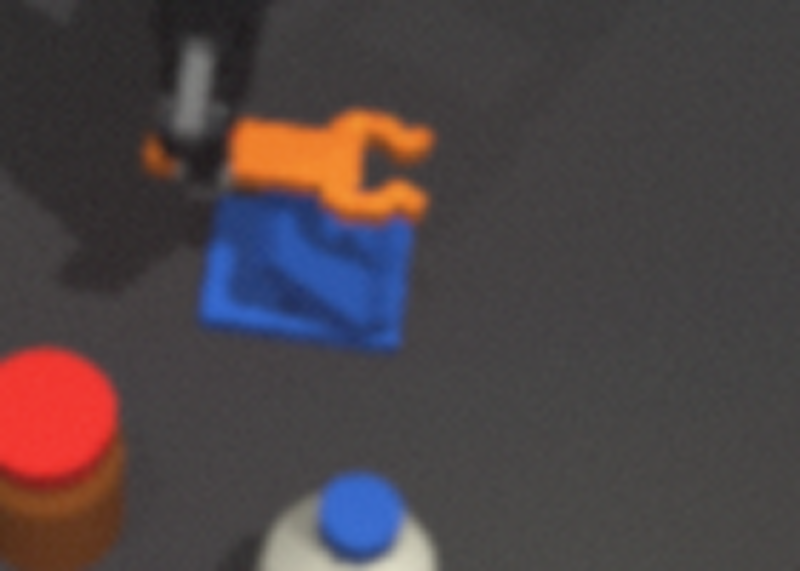

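```bash
python3 - <<'E'
from h import *
p=np.load('pics/wrist_6.npy',allow_pickle=True).item()
I=cv2.imread('pics/wrist_6_full.png')
cv2.imwrite('pics/b6.png',cv2.resize(I[70:220,240:400],None,fx=4,fy=4,interpolation=cv2.INTER_CUBIC))
print(I[140:205,268].tolist()[::3]);print(I[140:205,366].tolist()[::3])
E
```

```text
[[26, 194, 255], [66, 176, 255], [134, 138, 207], [159, 88, 45], [161, 90, 33], [161, 90, 38], [162, 90, 35], [201, 115, 42], [214, 127, 48], [212, 127, 51], [214, 129, 48], [215, 129, 52], [209, 124, 47], [188, 108, 44], [189, 107, 42], [189, 109, 46], [128, 83, 64], [93, 93, 97], [97, 96, 98], [95, 93, 98], [94, 94, 99], [99, 100, 103]]
[[0, 194, 255], [0, 194, 255], [136, 164, 228], [205, 127, 77], [210, 129, 60], [218, 132, 57], [219, 132, 50], [220, 134, 52], [221, 133, 50], [221, 133, 50], [221, 135, 52], [217, 130, 52], [194, 112, 44], [188, 108, 42], [186, 105, 43], [178, 106, 63], [103, 99, 101], [101, 102, 105], [101, 101, 105], [102, 101, 105], [100, 99, 103], [100, 99, 103]]
```

View pics/b6.png

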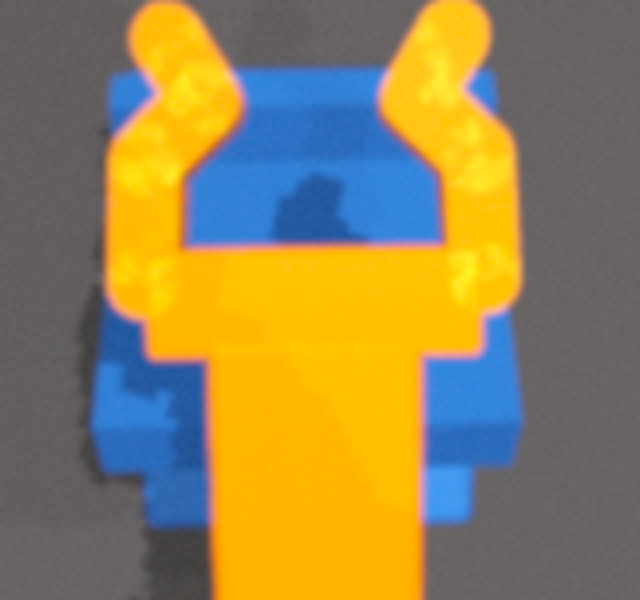

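```bash
python3 - <<'E'
from h import *
p=np.load('pics/wrist_6.npy',allow_pickle=True).item()
Y=np.array([-.326,.945,0]);Xb=np.array([.945,.326,0])
for T in ([.5003,.0558,.0918],[.498,.0565,.090]):
  for uv in ([264,177.5],[370,175.5]):
    q=plane(p,uv,.0618)[0];print(q,'along',(q-T)@Y,'lat',(q-T)@Xb)
E
```

```text
[0.45965306 0.07663195 0.0618    ] along 0.03293709602687259 lat -0.031620144817750113
[0.51900639 0.09795154 0.0618    ] along 0.03373492697657645 lat 0.031418937787240635
[0.45965306 0.07663195 0.0618    ] along 0.0315257960268726 lat -0.029674844817750137
[0.51900639 0.09795154 0.0618    ] along 0.03232362697657646 lat 0.033364237787240604
```

Emit:
step_arm:
  commands:
    - [0.006,-0.0022,0.004,0]
    - [0.012,-0.0022,0.004,0]
    - [0.017,-0.0022,0.004,0]
    - [0.02,-0.0022,0.004,0]
    - [0.02,-0.0022,0.004,0]

```text
t: 8.12
tcp_pos: [0.5, 0.0569, 0.0679]
tool_rot: [-0.109, 0.698, 0.124, 0.697]
force: [-0.7, 0.4, -0.8]
finger_gap: 0.281
```

```bash
python3 -c "
from h import *
goto([.5002,.0566,.068],[.945,.326,0])"
```

```text
t 8.12 tcp [0.5    0.0569 0.0679] F [-0.7  0.4 -0.8] gap 0.024 shift [-0.0001 -0.0003  0.0001] turn -0.0012
```

Touching height nearly; lower 1–3 mm until contact is felt.

Emit:
step_arm:
  commands:
    - [0.001,0,0,0]
    - [0.002,0,0,0]
    - [0.002,0,0,0]

```text
t: 8.37
tcp_pos: [0.5004, 0.0569, 0.0665]
tool_rot: [-0.109, 0.698, 0.123, 0.697]
force: [-0.7, -0.3, 2.8]
finger_gap: 0.288
```

```bash
python3 -c "
from h import *
goto([.5002,.0566,.068],[.945,.326,0])"; python3 snap.py 7 scene,300,150,440,250
```

```text
t 8.37 tcp [0.5004 0.0569 0.0665] F [-0.7 -0.3  2.8] gap 0.0246 shift [-0.0015 -0.0002 -0.0003] turn -0.0013
scene scale 5.714285714285714 (571, 800, 3)
```

View pics/scene_7.png

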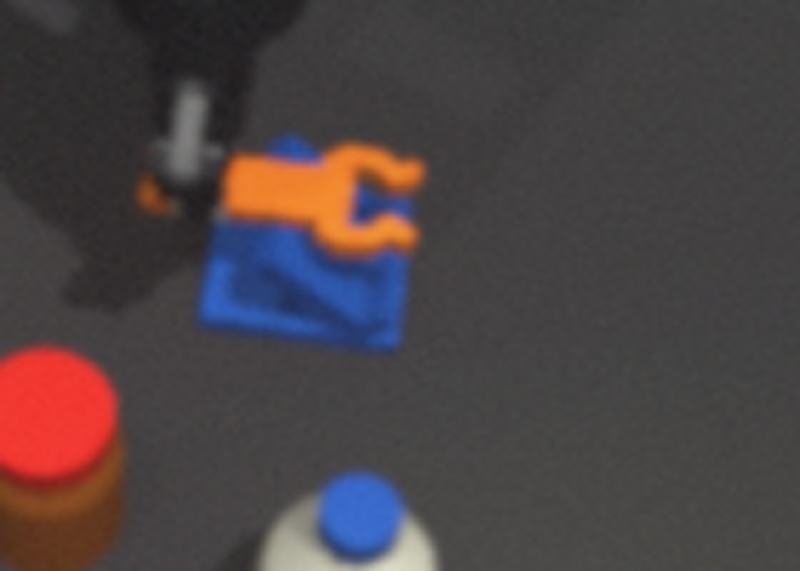

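Emit:
step_arm:
  commands:
    - [0,0,0,0]
    - [0,0,0,0]
    - [0,0,0,0]
    - [0,0,0,0]
    - [0,0,0,0]
  jaw: 0.04
  grip_force: 20

```text
t: 8.83
tcp_pos: [0.5003, 0.0569, 0.0665]
tool_rot: [-0.109, 0.698, 0.123, 0.697]
force: [-0.8, -0.6, -0.7]
finger_gap: 0.469
```

```bash
python3 snap.py 8 scene,300,150,440,250 wrist; python3 -c "
from h import *
goto([.5002,.0566,.068],[.945,.326,0])"
```

```text
scene scale 5.714285714285714 (571, 800, 3)
t 8.93 tcp [0.5003 0.0569 0.0664] F [ 0.3  0.3 -0.1] gap 0.0403 shift [-0.0016 -0.0002 -0.0002] turn -0.0014
```

View pics/scene_8.png

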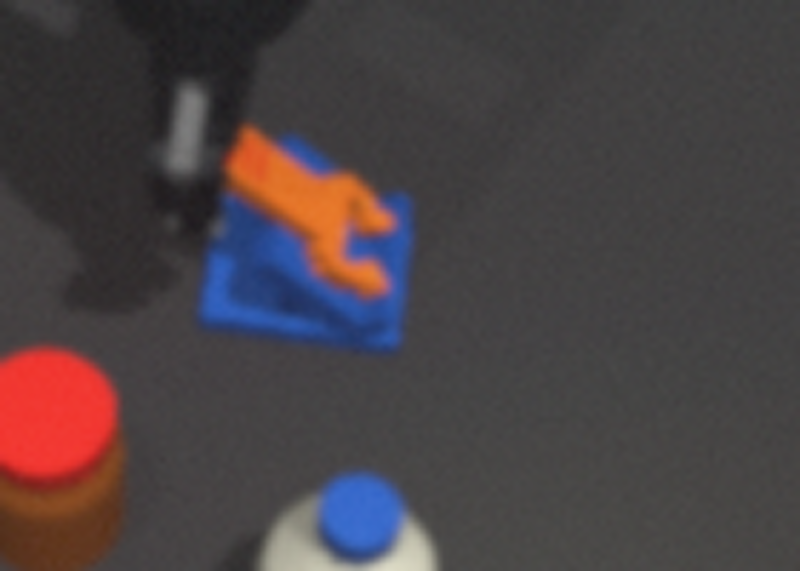

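View pics/wrist_8.png

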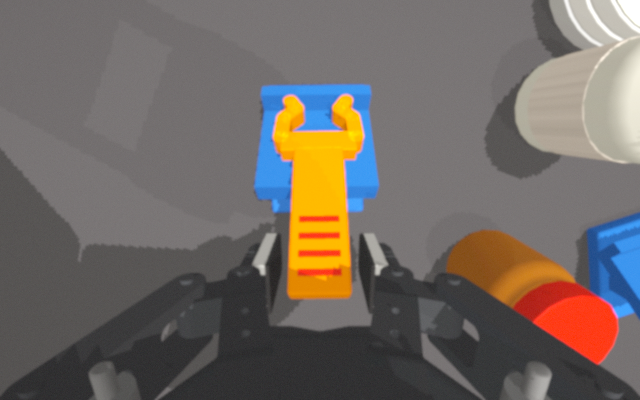

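Emit:
step_arm:
  commands:
    - [0,0,0,0]
    - [-0.03,-0.002,0,0]
    - [-0.07,-0.004,0,0]
    - [-0.1,-0.005,0,0]
    - [-0.1,-0.005,0,0]
    - [-0.1,-0.005,0,0]
  jaw: 0.06

```text
t: 9.43
tcp_pos: [0.5036, 0.05, 0.1681]
tool_rot: [-0.11, 0.696, 0.123, 0.699]
force: [-0.0, -0.1, -0.6]
finger_gap: 0.7
```

```bash
python3 snap.py 9 scene,300,150,440,250 wrist; python3 -c "
from h import *
goto([.5002,.0566,.068],[.945,.326,0])"
```

```text
scene scale 5.714285714285714 (571, 800, 3)
t 9.53 tcp [0.5015 0.0503 0.1657] F [-0.7  0.6 -0.3] gap 0.0599 shift [0.0978 0.0043 0.0007] turn -0.0014
```

View pics/scene_9.png

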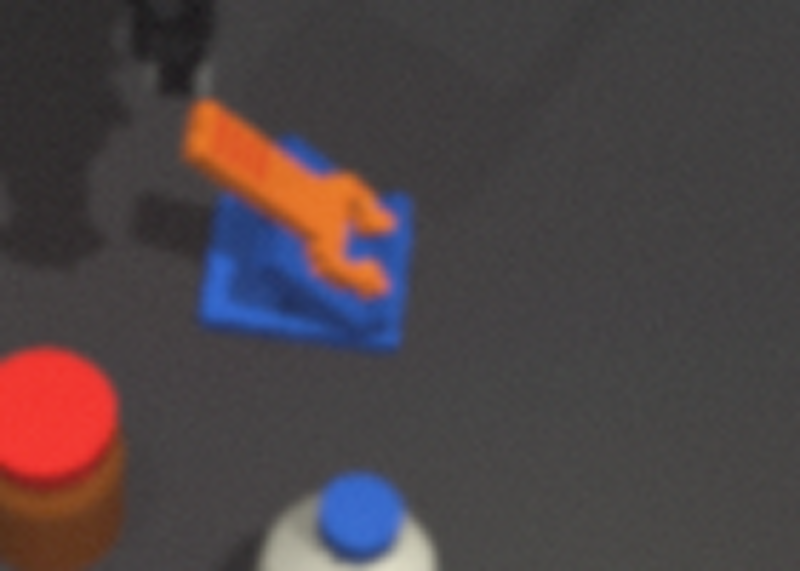

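View pics/wrist_9.png

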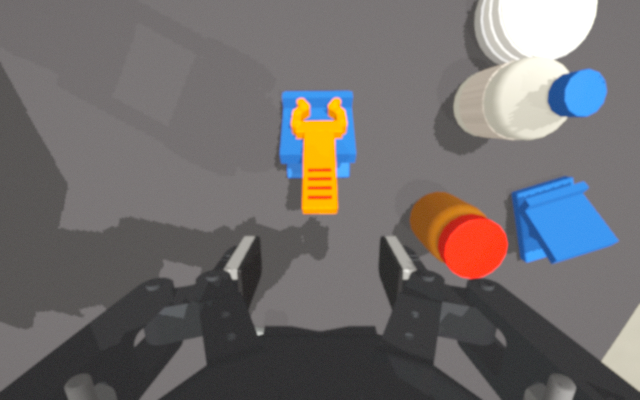

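```bash
python3 - <<'E'
from h import *
p=np.load('pics/wrist_9.npy',allow_pickle=True).item();s=np.load('pics/scene_9.npy',allow_pickle=True).item()
I=cv2.imread('pics/wrist_9_full.png');print(I[198:218,320].tolist())
Y=np.array([-.326,.945,0]);Xb=np.array([.945,.326,0]);Rg=np.array([.4893,.0883,.0618])
k=5.714
for uv,sc in (([302.5,207],None),([337.5,207],None)):
    q=plane(p,uv,.1085)[0]-Rg;print('tail corner along',q@Y,'lat',q@Xb)
for a in ([188,156],[208,100]):   # tail end lower/upper corner of end-face in scene crop
    print(np.array(a)/k+[300,150])
# lips
for uv in ([303,100],[335,100]):
    q=plane(p,uv,.0618-.033)[0]-Rg;print('lip along',q@Y,'lat',q@Xb)
# expected
for yy,zz in ((-.0325,.0467),(-.0396,.0396)):
  for l in (-.013,.013):
    print(proj(p,Rg+Y*yy+Xb*l+[0,0,zz]).round(1),(proj(s,Rg+Y*yy+Xb*l+[0,0,zz])-[300,150])*k)
E
```

```text
[[0, 106, 255], [0, 154, 255], [0, 177, 255], [0, 186, 255], [0, 187, 255], [0, 188, 255], [0, 189, 255], [0, 190, 255], [0, 193, 255], [0, 197, 255], [0, 193, 255], [0, 180, 255], [0, 171, 255], [0, 168, 255], [24, 172, 255], [74, 165, 242], [105, 141, 194], [120, 126, 142], [120, 121, 126], [120, 120, 125]]
tail corner along -0.03341757456571276 lat -0.011272624323126267
tail corner along -0.03348823659992298 lat 0.013524237447743647
[332.90164508 177.30136507]
[336.40182009 167.50087504]
lip along 0.045421416717637726 lat -0.013909839067521797
lip along 0.045365294481225234 lat 0.015240993642400147
[[300.1 205.7]] [[214.67735418  97.77757554]]
[[336.8 205.6]] [[205.00468285 150.3158498 ]]
[[300.8 212.5]] [[196.51660396 106.05244544]]
[[336.1 212.4]] [[186.62501817 158.31061909]]
```

```bash
python3 -c "
from h import *
goto([.4983,.0652,.0746],[.945,.326,0])"
```

```text
t 9.53 tcp [0.5015 0.0503 0.1657] F [-0.7  0.6 -0.3] gap 0.0599 shift [0.0914 0.0132 0.0017] turn -0.0014
```

Emit:
step_arm:
  commands:
    - [0.0,0.015,-0.002,0]
    - [0.03,0.015,-0.002,0]
    - [0.06,0.015,-0.002,0]
    - [0.085,0.015,-0.002,0]
    - [0.091,0.015,-0.002,0]
    - [0.091,0.015,-0.002,0]

```text
t: 10.03
tcp_pos: [0.4915, 0.066, 0.0722]
tool_rot: [-0.108, 0.701, 0.124, 0.694]
force: [0.0, 0.4, -0.1]
finger_gap: 0.702
```

```bash
python3 -c "
from h import *
goto([.4983,.0652,.0746],[.945,.326,0])"
```

```text
t 10.03 tcp [0.4915 0.066  0.0722] F [ 0.   0.4 -0.1] gap 0.06 shift [-0.0025 -0.0029  0.0061] turn -0.0015
```

Emit:
step_arm:
  commands:
    - [-0.001,-0.002,0.0061,0]
    - [-0.001,-0.002,0.0061,0]

```text
t: 10.2
tcp_pos: [0.4999, 0.0658, 0.0736]
tool_rot: [-0.109, 0.7, 0.124, 0.695]
force: [1.2, -0.9, 0.2]
finger_gap: 0.702
```

Emit:
step_arm:
  commands:
    - [0,0,0,0]
    - [0,0,0,0]
    - [0,0,0,0]
    - [0,0,0,0]
    - [0,0,0,0]
  jaw: 0.015
  grip_force: 20

```text
t: 10.62
tcp_pos: [0.5006, 0.0656, 0.0744]
tool_rot: [-0.109, 0.699, 0.124, 0.695]
force: [-0.7, -2.3, 3.7]
finger_gap: 0.297
```

```bash
python3 snap.py 10 scene,300,150,440,250 wrist; python3 -c "
from h import *
goto([.4983,.0652,.0746],[.945,.326,0])"
```

```text
scene scale 5.714285714285714 (571, 800, 3)
t 10.72 tcp [0.5006 0.0656 0.0744] F [ 0.5 -0.5  6.4] gap 0.0258 shift [-0.0002  0.0004 -0.0023] turn -0.0015
```

View pics/scene_10.png

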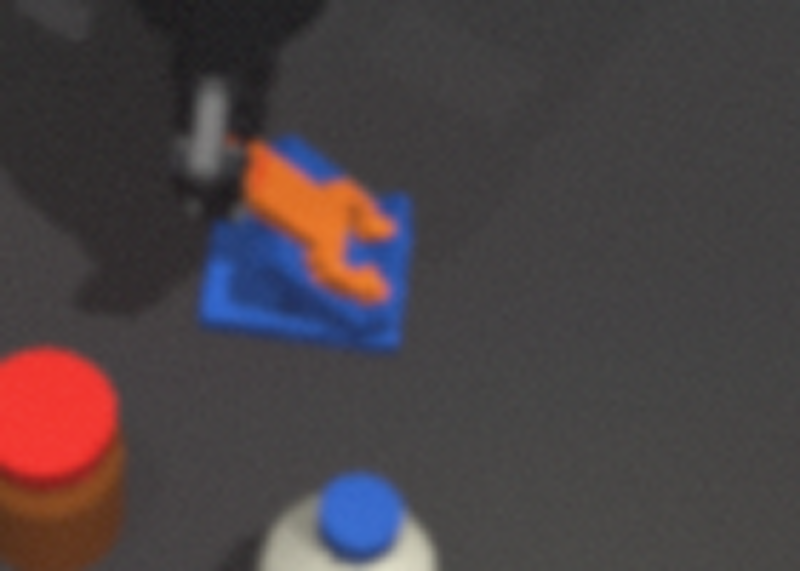

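View pics/wrist_10.png

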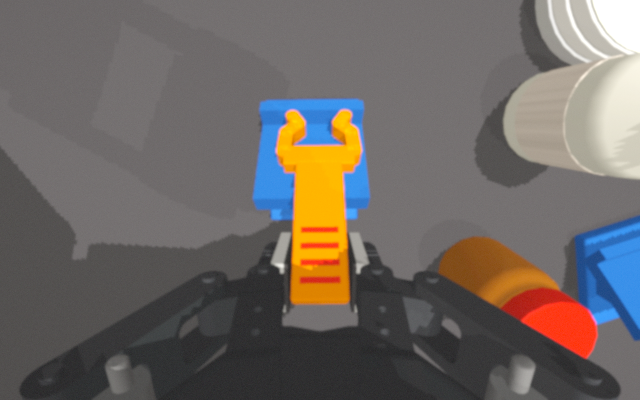

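Emit:
step_arm:
  commands:
    - [-0.003,0.0045,0,0]
    - [-0.0072,0.009,0,0]
    - [-0.011,0.0138,0,0]
    - [-0.0145,0.019,0,0]
    - [-0.0178,0.0242,0,0]
    - [-0.0204,0.0295,0,0]
    - [-0.0204,0.0295,0,0]

```text
t: 11.3
tcp_pos: [0.4903, 0.0944, 0.0958]
tool_rot: [-0.109, 0.7, 0.124, 0.695]
force: [-0.6, -1.5, -1.2]
finger_gap: 0.298
```

```bash
python3 snap.py 11 scene,300,130,440,230 ; python3 -c "
from h import *
goto([.4983,.0652,.0746],[.945,.326,0])"
```

```text
scene scale 5.714285714285714 (571, 800, 3)
t 11.35 tcp [0.4907 0.0939 0.0956] F [ 0.2 -0.2 -1.2] gap 0.0258 shift [ 0.0203 -0.0301 -0.0021] turn -0.0001
```

View pics/scene_11.png

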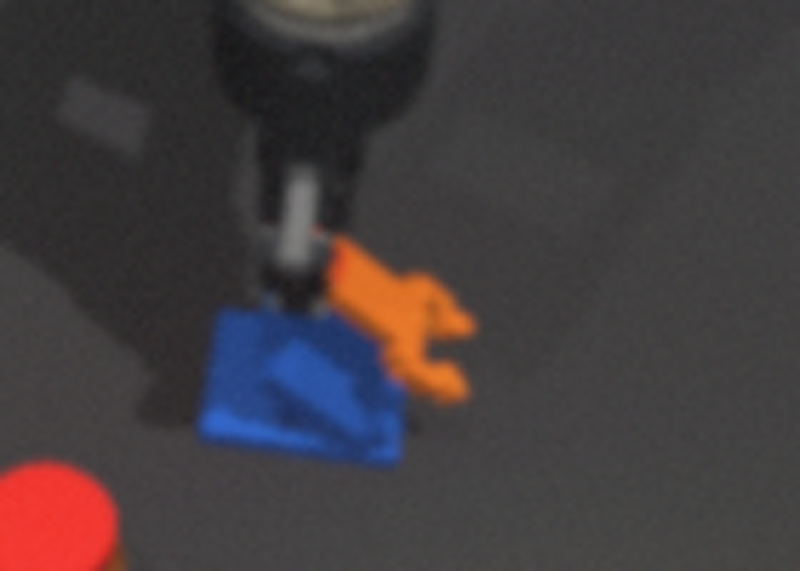

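```bash
python3 -c "
from h import *
goto([.4997,.0650,.0765],[.945,.326,0])"
```

```text
t 11.35 tcp [0.4907 0.0939 0.0956] F [ 0.2 -0.2 -1.2] gap 0.0258 shift [ 0.0184 -0.0307 -0.0008] turn -0.0001
```

Emit:
step_arm:
  commands:
    - [-0.015,0,0,0]
    - [-0.015,-0.012,0.0,0]
    - [-0.01,-0.022,-0.001,0]
    - [0.0,-0.03,-0.001,0]
    - [0.012,-0.03,-0.001,0]
    - [0.016,-0.03,-0.001,0]
    - [0.016,-0.03,-0.001,0]

```text
t: 11.93
tcp_pos: [0.498, 0.0647, 0.0768]
tool_rot: [-0.108, 0.701, 0.124, 0.694]
force: [0.1, -0.7, -1.0]
finger_gap: 0.299
```

```bash
python3 snap.py 12 scene,300,130,440,230 wrist; python3 -c "
from h import *
goto([.4997,.0650,.0765],[.945,.326,0])"
```

```text
scene scale 5.714285714285714 (571, 800, 3)
t 12.03 tcp [0.4989 0.0652 0.0781] F [-0.3 -0.3 -1.1] gap 0.0255 shift [ 0.0016 -0.0005  0.0007] turn -0.0008
```

View pics/scene_12.png

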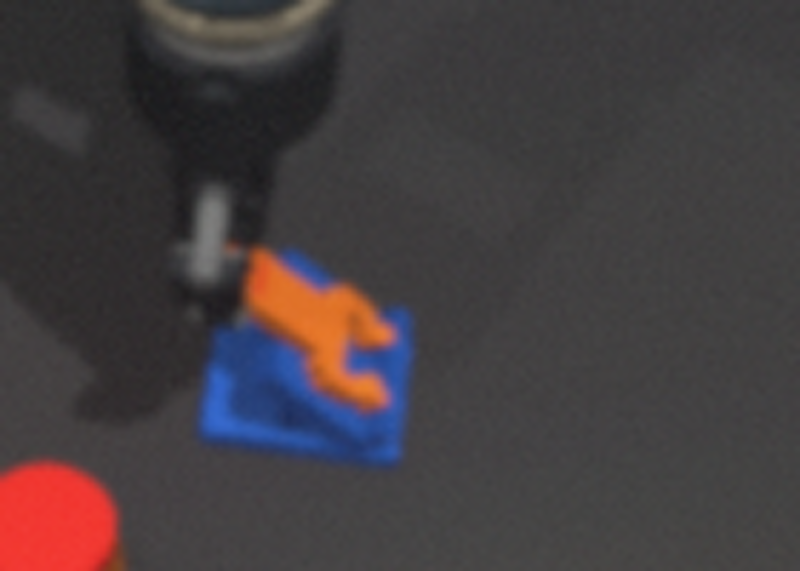

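View pics/wrist_12.png

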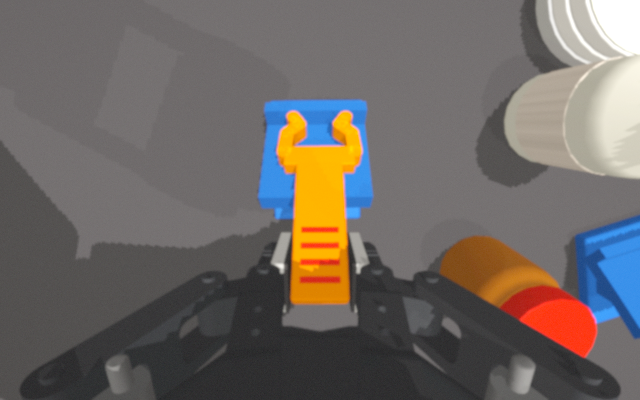

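Emit:
step_arm:
  commands:
    - [0.002,-0.0005,0.0005,0]
    - [0.003,-0.0005,0.0005,0]
    - [0.003,-0.0005,0.0005,0]

```text
t: 12.28
tcp_pos: [0.4997, 0.0651, 0.0752]
tool_rot: [-0.109, 0.7, 0.124, 0.695]
force: [0.5, 0.6, 0.0]
finger_gap: 0.304
```

Emit:
step_arm:
  commands:
    - [0,0,0,0]
    - [0,0,0,0]
    - [0,0,0,0]
    - [0,0,0,0]
    - [-0.03,-0.001,0,0]
    - [-0.07,-0.001,0,0]
    - [-0.09,-0.001,0,0]
    - [-0.09,-0.001,0,0]
  jaw: 0.06

```text
t: 12.95
tcp_pos: [0.5042, 0.062, 0.1695]
tool_rot: [-0.11, 0.697, 0.123, 0.698]
force: [0.2, 0.4, -0.2]
finger_gap: 0.704
```

```bash
python3 snap.py 13 scene,300,130,440,230 wrist; python3 -c "
from h import *
goto([.4997,.0650,.1765],[.945,.326,0])"
```

```text
scene scale 5.714285714285714 (571, 800, 3)
t 13.05 tcp [0.5013 0.0623 0.166 ] F [ 0.4  0.6 -0. ] gap 0.0601 shift [-0.0105  0.0033 -0.0006] turn -0.0006
```

View pics/scene_13.png

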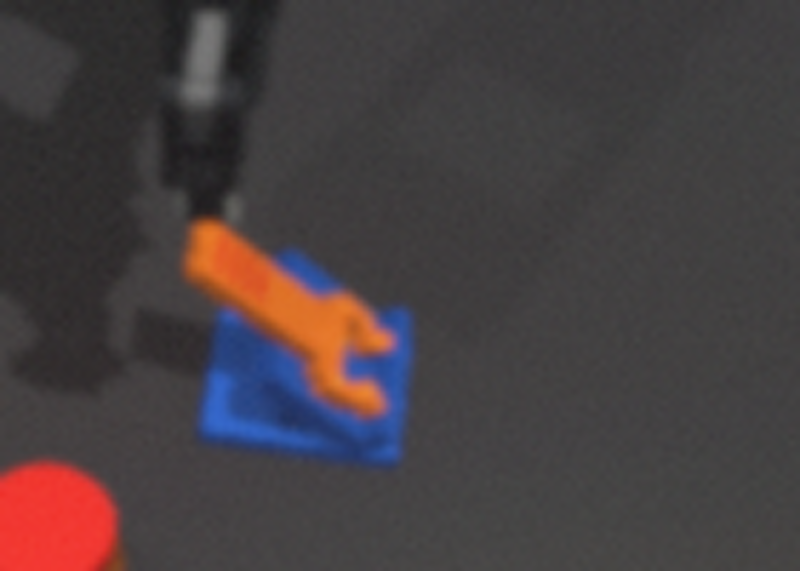

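View pics/wrist_13.png

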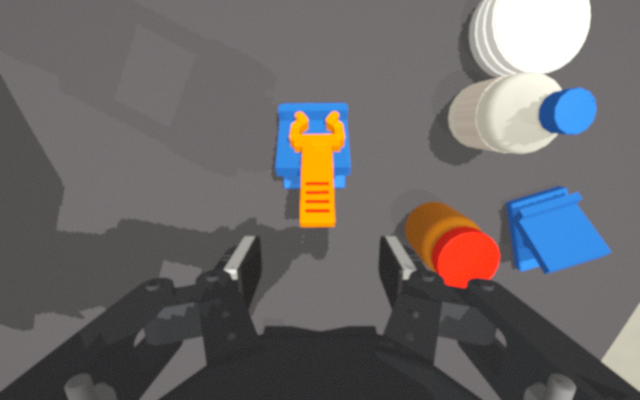

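```bash
cat >> h.py <<'E'
BY=np.array([-.326,.945,0]);BX=np.array([.945,.326,0]);RG=np.array([.4902,.0886,.0618])
def blk(c,T,zd=None): goto(RG+BY*c/1000+np.array([0,0,T/1000]),BY if zd is None else zd)
E
python3 -c "
from h import *
from station import telemetry
print(telemetry.sense()['q'])
blk(-10,70);blk(-10,70,-BY)"
```

```text
[-0.10935203  0.46645618  1.79200652  0.02436219  0.89401929 -0.45628541]
t 13.05 tcp [0.5013 0.0623 0.166 ] F [ 0.4  0.6 -0. ] gap 0.0601 shift [ 0.0346  0.0177 -0.0019] turn -1.5714
t 13.05 tcp [0.5013 0.0623 0.166 ] F [ 0.4  0.6 -0. ] gap 0.0601 shift [ 0.0346  0.0177 -0.0019] turn 1.5702
```

Emit:
step_arm:
  commands:
    - [0,0.004,0,0.12]
    - [0,0.008,0,0.24]
    - [0,0.012,0,0.36]
    - [0,0.0177,-0.0019,0.48]
    - [0,0.0177,-0.0019,0.6]
    - [0,0.0177,-0.0019,0.72]
    - [0,0.0177,-0.0019,0.84]
    - [0,0.0177,-0.0019,0.96]
  jaw: 0.078

```text
t: 13.72
tcp_pos: [0.4922, 0.0786, 0.1645]
tool_rot: [0.226, 0.678, -0.215, 0.665]
force: [-1.0, -0.7, -0.3]
finger_gap: 0.911
```

```bash
python3 -c "
from h import *
blk(-10,95,-BY)"
```

```text
t 13.72 tcp [0.4922 0.0786 0.1645] F [-1.  -0.7 -0.3] gap 0.0778 shift [0.0077 0.0011 0.0008] turn 0.6044
```

Emit:
step_arm:
  commands:
    - [0,0.0011,0.0008,0.12]
    - [0,0.0011,0.0008,0.24]
    - [0,0.0011,0.0008,0.36]
    - [0,0.0011,0.0008,0.48]
    - [0,0.0011,0.0008,0.604]
    - [0,0.0011,0.0008,0.604]
    - [0,0.0011,0.0008,0.604]

```text
t: 14.3
tcp_pos: [0.4924, 0.0791, 0.1631]
tool_rot: [0.412, 0.585, -0.407, 0.568]
force: [-0.1, 0.3, -0.7]
finger_gap: 0.916
```

```bash
python3 snap.py 14 wrist;python3 -c "
from h import *
blk(-10,40,-BY);blk(-10,12,-BY)"
```

```text
t 14.35 tcp [0.4927 0.079  0.1634] F [ 0.3 -0.2  0.9] gap 0.0779 shift [0.0615 0.0012 0.0016] turn 0.0033
t 14.35 tcp [0.4927 0.079  0.1634] F [ 0.3 -0.2  0.9] gap 0.0779 shift [0.0895 0.0014 0.0023] turn 0.0033
```

View pics/wrist_14.png

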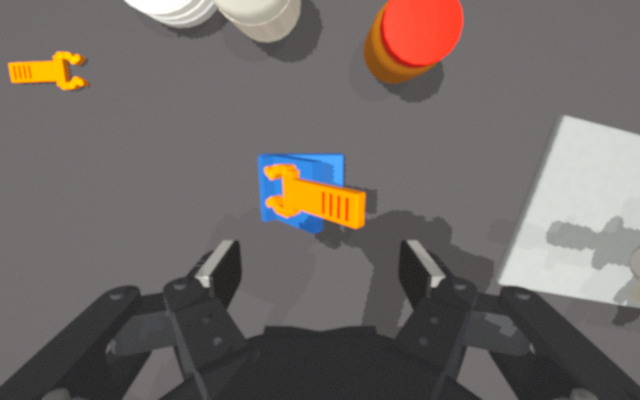

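Emit:
step_arm:
  commands:
    - [0.03,0.0014,0.0023,0.003]
    - [0.06,0.0014,0.0023,0.003]
    - [0.08,0.0014,0.0023,0.003]
    - [0.089,0.0014,0.0023,0.003]
    - [0.089,0.0014,0.0023,0.003]

```text
t: 14.77
tcp_pos: [0.4917, 0.0792, 0.0722]
tool_rot: [0.412, 0.586, -0.408, 0.566]
force: [-0.3, -0.2, -0.2]
finger_gap: 0.913
```

```bash
python3 snap.py 15 wrist scene,300,130,440,230;python3 -c "
from h import *
blk(-10,12,-BY)"
```

```text
scene scale 5.714285714285714 (571, 800, 3)
t 14.87 tcp [0.4936 0.0791 0.0745] F [ 0.4 -0.5  0.1] gap 0.0782 shift [ 0.0007 -0.0002 -0.    ] turn 0.0012
```

View pics/scene_15.png

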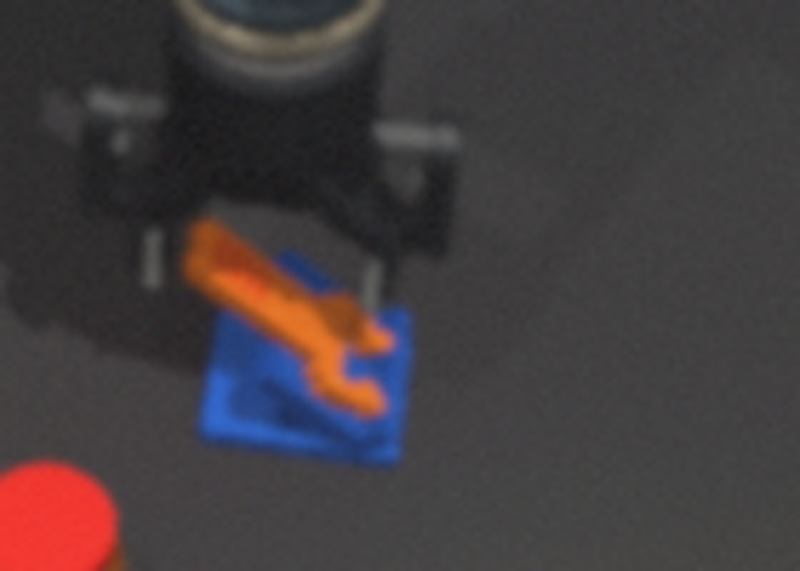

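View pics/wrist_15.png

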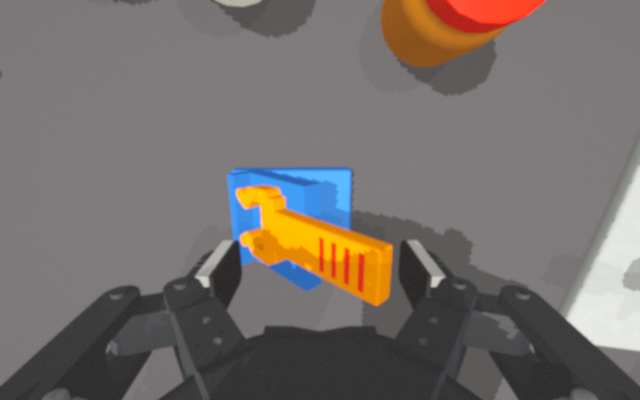

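Emit:
step_arm:
  commands:
    - [0.002,0,0.003,0]
    - [0.002,0,0.003,0]
    - [0.002,0,0.002,0]
    - [0.0,0,-0.002,0]
    - [-0.004,0,-0.0065,0]
    - [-0.0083,0,-0.0112,0]
    - [-0.0125,0,-0.0165,0]
    - [-0.0163,0,-0.0218,0]
  jaw: 0.06

```text
t: 15.53
tcp_pos: [0.4866, 0.1001, 0.0921]
tool_rot: [0.413, 0.585, -0.407, 0.567]
force: [-0.1, -0.4, -1.2]
finger_gap: 0.702
```

```bash
python3 snap.py 16 scene,300,130,440,230;python3 -c "
from h import *
blk(11.8,29,-BY);blk(37.1,42,-BY)"
```

```text
scene scale 5.714285714285714 (571, 800, 3)
t 15.58 tcp [0.4862 0.1009 0.0925] F [-1.2  0.4  1.2] gap 0.0602 shift [ 0.0017 -0.0003  0.0012] turn 0.002
t 15.58 tcp [0.4862 0.1009 0.0925] F [-1.2  0.4  1.2] gap 0.0602 shift [-0.0107 -0.0003 -0.0244] turn 0.002
```

View pics/scene_16.png

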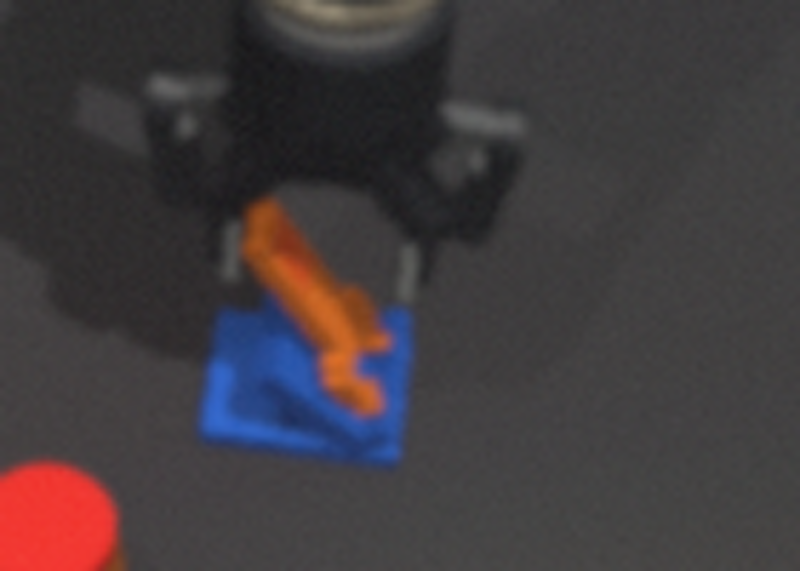

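Emit:
step_arm:
  commands:
    - [-0.005,0,-0.006,0]
    - [-0.0095,0,-0.012,0]
    - [-0.0125,0,-0.018,0]
    - [-0.0153,0,-0.0244,0]
    - [-0.0174,0,-0.031,0]
    - [-0.0193,0,-0.037,0]
    - [-0.0193,0,-0.037,0]

```text
t: 16.17
tcp_pos: [0.4738, 0.1366, 0.113]
tool_rot: [0.413, 0.585, -0.406, 0.568]
force: [0.2, -1.3, -0.4]
finger_gap: 0.702
```

```bash
python3 snap.py 17 scene,300,130,440,230 wrist;python3 -c "
from h import *
blk(49.7,50,-BY);blk(42,50,-BY)"
```

```text
scene scale 5.714285714285714 (571, 800, 3)
t 16.27 tcp [0.4743 0.1357 0.1127] F [-0.1 -0.3  0.3] gap 0.0603 shift [ 0.0009 -0.0003  0.0001] turn 0.0028
t 16.27 tcp [0.4743 0.1357 0.1127] F [-0.1 -0.3  0.3] gap 0.0603 shift [ 0.0007 -0.0003  0.0078] turn 0.0028
```

View pics/scene_17.png

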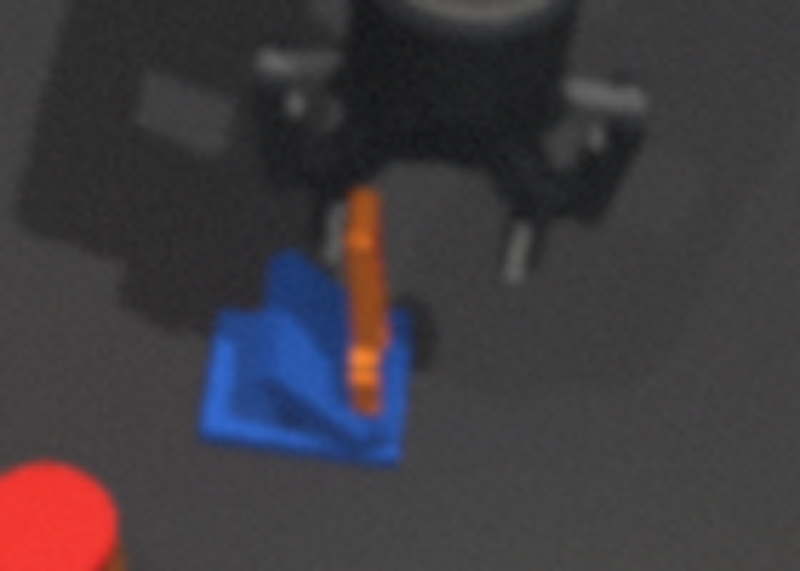

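View pics/wrist_17.png

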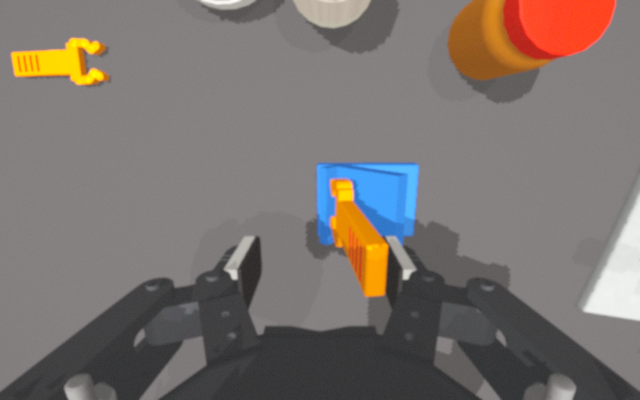

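Emit:
step_arm:
  commands:
    - [0,0,0.004,0]
    - [0,0,0.008,0]
    - [0,0,0.011,0]
    - [0,0,0.011,0]
  jaw: 0.03

```text
t: 16.6
tcp_pos: [0.4784, 0.1244, 0.1123]
tool_rot: [0.413, 0.585, -0.407, 0.568]
force: [0.3, -0.1, 0.7]
finger_gap: 0.35
```

```bash
python3 snap.py 18 scene,300,130,440,230 wrist;python3 -c "
from h import *
blk(38,50,-BY)"
```

```text
scene scale 5.714285714285714 (571, 800, 3)
t 16.7 tcp [0.478  0.1249 0.1123] F [-0.   0.4  0.6] gap 0.03 shift [ 0.0005 -0.0003  0.0003] turn 0.0018
```

View pics/scene_18.png

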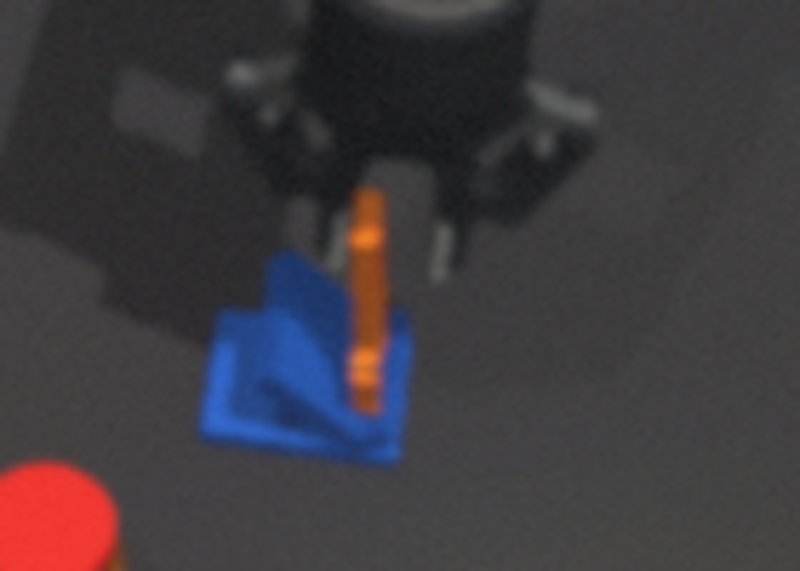

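View pics/wrist_18.png

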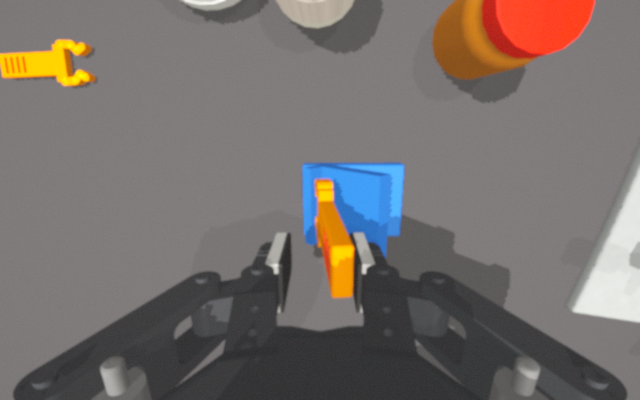

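Emit:
step_arm:
  commands:
    - [-0.001,0,0,0]
    - [-0.002,0,0,0]
    - [-0.002,0,0,0]
    - [-0.002,0,0,0]
    - [-0.002,0,0,0]
  jaw: 0.002
  grip_force: 60

```text
t: 17.12
tcp_pos: [0.4783, 0.1248, 0.1145]
tool_rot: [0.413, 0.585, -0.407, 0.568]
force: [0.4, -1.2, 0.4]
finger_gap: 0.105
```

Emit:
step_arm:
  commands:
    - [-0.02,0,0,0]
    - [-0.05,0,0,0]
    - [-0.09,0,0,0]
    - [-0.13,0,0,0]
    - [-0.15,0,0,0]
    - [-0.15,0,0,0]

```text
t: 17.62
tcp_pos: [0.4835, 0.122, 0.2694]
tool_rot: [0.415, 0.582, -0.404, 0.571]
force: [1.0, 0.2, -0.9]
finger_gap: 0.106
```

```bash
python3 snap.py 19 scene,300,80,440,180 wrist;python3 -c "
from h import *
goto(G+np.array([0,0,.2]),-A)"
```

```text
scene scale 5.714285714285714 (571, 800, 3)
t 17.72 tcp [0.4802 0.1219 0.2648] F [-0.4 -0.1 -1.4] gap 0.009 shift [-0.0825 -0.033   0.3094] turn 0.1922
```

View pics/scene_19.png

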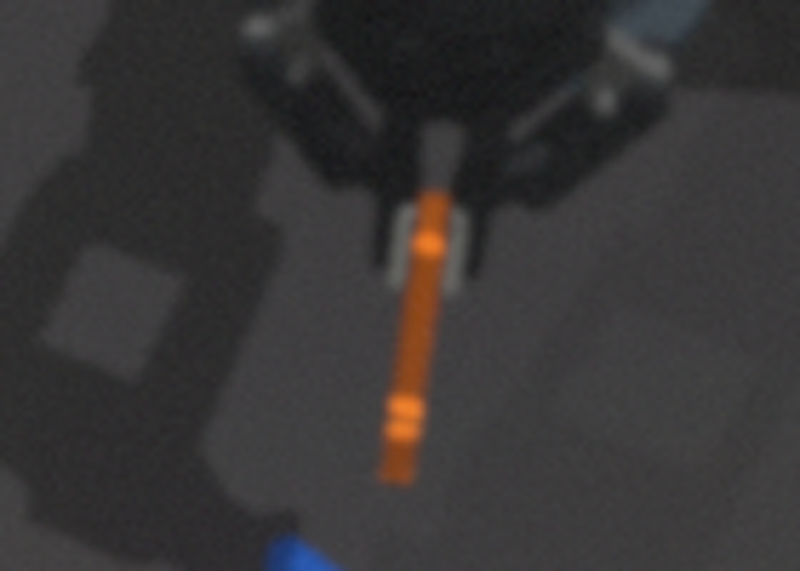

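View pics/wrist_19.png

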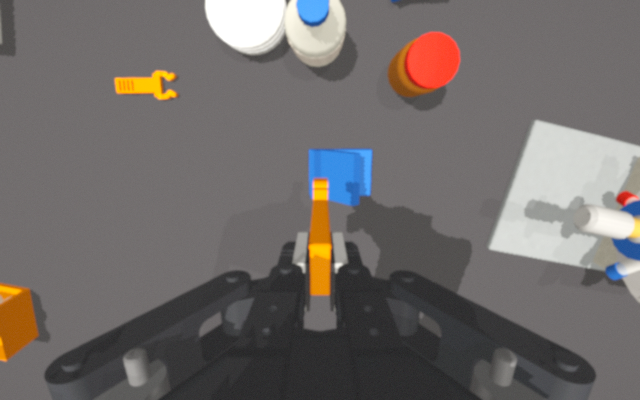

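```bash
python3 - <<'E'
from h import *
p=np.load('pics/wrist_19.npy',allow_pickle=True).item();s=np.load('pics/scene_19.npy',allow_pickle=True).item()
M=R.from_quat([.415,.582,-.404,.571]).as_matrix();T=np.array([.4835,.122,.2694])
print(M.round(3))
T2=np.array([.4815,.122,.267])
for d,y in ((-.0247,.013),(-.0247,-.013),(.0473,.02),(.06,.024),(.0873,.015),(.0873,-.015)):
    X3=T+M@[d,y,0]; print(d,y,proj(p,X3).round(1),((proj(s,X3)-[300,80])*5.714).round(0),((proj(s,X3+T2-T)-[300,80])*5.714).round(0))
E
python3 -c "
import cv2
I=cv2.imread('pics/wrist_19_full.png')[165:310,250:390]
cv2.imwrite('pics/c19.png',cv2.resize(I,None,fx=4,fy=4,interpolation=cv2.INTER_CUBIC))"
```

```text
[[-0.004  0.944  0.329]
 [ 0.022  0.329 -0.944]
 [-1.     0.004 -0.022]]
-0.0247 0.013 [[321.2 246.8]] [[428. 250.]] [[430. 251.]]
-0.0247 -0.013 [[321.2 299.9]] [[435. 191.]] [[437. 193.]]
0.0473 0.02 [[320.9 190. ]] [[406. 414.]] [[407. 414.]]
0.06 0.024 [[320.9 179.9]] [[401. 446.]] [[403. 446.]]
0.0873 0.015 [[320.9 184. ]] [[397. 474.]] [[399. 475.]]
0.0873 -0.015 [[320.9 220. ]] [[405. 410.]] [[406. 410.]]
```

View pics/c19.png

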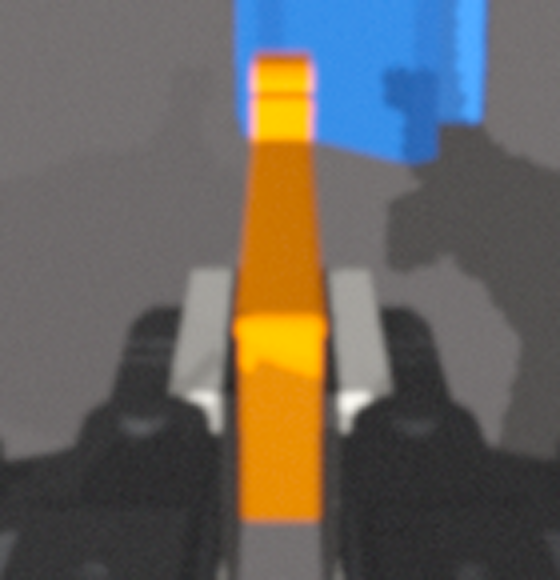

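Emit:
step_arm:
  commands:
    - [-0.01,-0.004,0.035,0.02]
    - [-0.02,-0.008,0.073,0.05]
    - [-0.02,-0.012,0.11,0.08]
    - [-0.02,-0.016,0.148,0.11]
    - [-0.02,-0.02,0.185,0.14]
    - [-0.02,-0.024,0.222,0.17]
    - [-0.02,-0.028,0.255,0.192]
    - [-0.02,-0.031,0.28,0.192]
  grip_force: 110

```text
t: 18.38
tcp_pos: [0.5421, -0.1555, 0.2752]
tool_rot: [0.466, 0.544, -0.462, 0.524]
force: [-0.6, -0.5, -1.4]
finger_gap: 0.091
```

```bash
python3 -c "
from h import *
goto(G-X*.001+np.array([0,0,.14]),-A)"
```

```text
t 18.38 tcp [ 0.5421 -0.1555  0.2752] F [-0.6 -0.5 -1.4] gap 0.0077 shift [-0.0056  0.0045  0.0284] turn -0.0023
```

Emit:
step_arm:
  commands:
    - [-0.003,0.0045,0.015,0]
    - [-0.003,0.0045,0.0284,0]
    - [-0.003,0.0045,0.0284,0]
    - [-0.003,0.0045,0.0284,0]
    - [-0.003,0.0045,0.0284,0]

```text
t: 18.8
tcp_pos: [0.5496, -0.1814, 0.2764]
tool_rot: [0.466, 0.545, -0.462, 0.523]
force: [0.3, 0.1, -0.5]
finger_gap: 0.088
```

```bash
python3 snap.py 20 scene,180,70,300,160 wrist top,395,160,515,280;python3 -c "
from h import *
goto(G-X*.001+np.array([0,0,.11]),-A)"
```

```text
scene scale 6.666666666666667 (600, 800, 3)
top scale 5.0 (600, 600, 3)
t 18.95 tcp [ 0.5502 -0.1815  0.2774] F [-0.2  0.1 -0.8] gap 0.0078 shift [0.0274 0.0006 0.0023] turn -0.0007
```

View pics/scene_20.png

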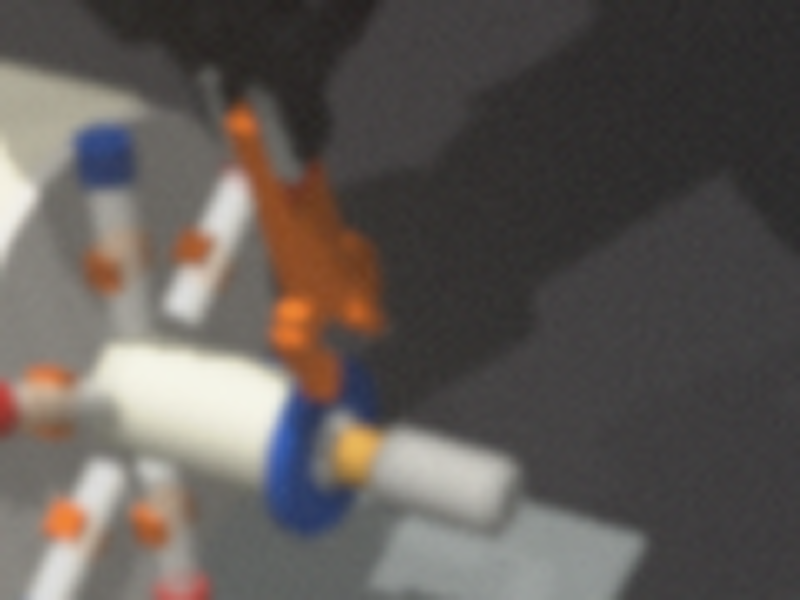

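View pics/wrist_20.png

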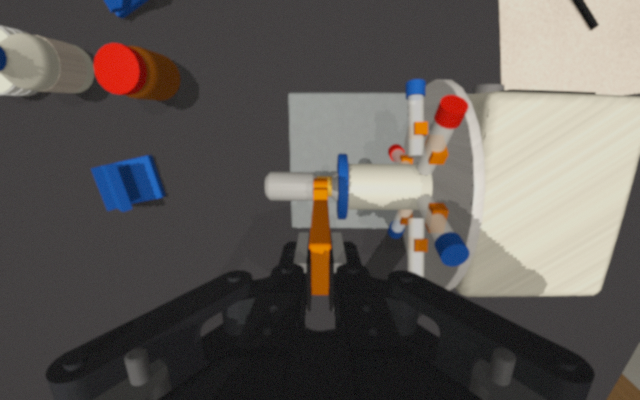

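```bash
python3 - <<'E'
from h import *
I=cv2.imread('pics/wrist_20_full.png')
cv2.imwrite('pics/c20.png',cv2.resize(I[145:235,260:360],None,fx=6,fy=6,interpolation=cv2.INTER_CUBIC))
p=np.load('pics/wrist_20.npy',allow_pickle=True).item()
for pt in (G,G+A*.011,G-A*.011,G-A*.0125+[0,0,.032],G+A*.007+[0,0,.01],G-A*.007+[0,0,.01],G+A*.056,G+X*.014,G-X*.014): print(proj(p,pt).round(1),((proj(p,pt)-[260,145])*6).round())
E
```

```text
[[326.1 185.8]] [[396. 245.]]
[[314.7 185.8]] [[328. 245.]]
[[337.4 185.9]] [[465. 245.]]
[[340.3 194.7]] [[482. 298.]]
[[318.5 188.3]] [[351. 260.]]
[[333.5 188.4]] [[441. 260.]]
[[268.6 185.6]] [[ 51. 244.]]
[[326.1 171.6]] [[397. 160.]]
[[326.  199.7]] [[396. 328.]]
```

View pics/c20.png

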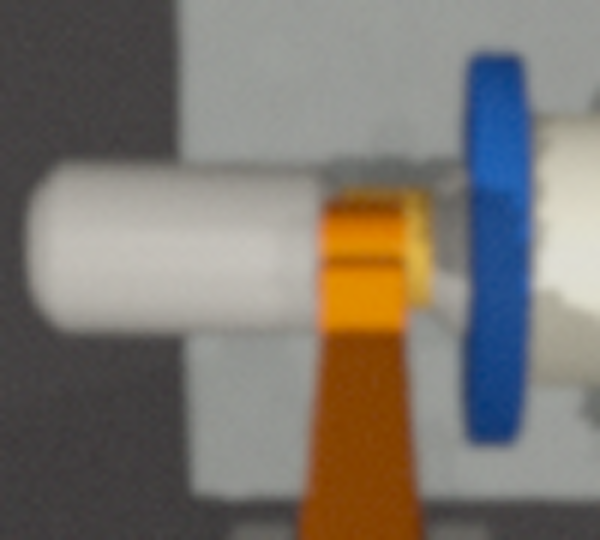

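```bash
python3 - <<'E'
from h import *
from station import telemetry
s=telemetry.sense();M=R.from_quat(s['tool_rot']).as_matrix();print(M.round(4),s['tcp_pos'])
r=s['tcp_pos']+M@[.0703,.001,0];d=r-(G+A*.0015);print('ring err A',d@A,'X',d@X,'z',d[2])
w=-np.array(d);w[2]=0;print('fix lateral in tool',M.T@w); print('to seat',M.T@(-d))
E
```

```text
[[-0.0184  0.9899  0.1406]
 [ 0.0235  0.141  -0.9897]
 [-0.9996 -0.0149 -0.0259]] [ 0.55023132 -0.18148147  0.27744617]
ring err A 0.0019186042049407345 X -0.0011980796619393073 z 0.06716264849931652
fix lateral in tool [-6.75067385e-05  1.19941722e-03  1.91686959e-03]
to seat [0.06706519 0.00219862 0.00365587]
```

Emit:
step_arm:
  commands:
    - [0.0,0.0012,0.0019,0]
    - [0.012,0.0014,0.0022,0]
    - [0.024,0.0016,0.0025,0]
    - [0.03,0.0017,0.0027,0]
    - [0.03,0.0017,0.0027,0]
    - [0.03,0.0017,0.0027,0]

```text
t: 19.45
tcp_pos: [0.5517, -0.1829, 0.2474]
tool_rot: [0.465, 0.545, -0.461, 0.524]
force: [-0.2, -0.7, -1.0]
finger_gap: 0.093
```

```bash
python3 snap.py 21 scene,180,70,300,160 wrist;python3 - <<'E'
from h import *
from station import telemetry
s=telemetry.sense();M=R.from_quat(s['tool_rot']).as_matrix();print(M[:,0].round(4),s['tcp_pos'],s['force'])
r=s['tcp_pos']+M@[.0703,.001,0];d=r-(G+A*.0015);print('ring err A',d@A,'X',d@X,'z',d[2])
print('to seat',M.T@(-d))
I=cv2.imread('pics/wrist_21_full.png')
cv2.imwrite('pics/c21.png',cv2.resize(I[130:230,260:360],None,fx=6,fy=6,interpolation=cv2.INTER_CUBIC))
E
```

```text
scene scale 6.666666666666667 (600, 800, 3)
[-0.0171  0.0228 -0.9996] [ 0.55223527 -0.18332172  0.24808232] [-0.06426131 -0.17659629 -0.92043672]
ring err A -0.0002486117274204298 X 0.0006055225894908846 z 0.03779721604448452
to seat [ 3.77963508e-02 -8.70650824e-05  6.97413835e-04]
```

View pics/scene_21.png

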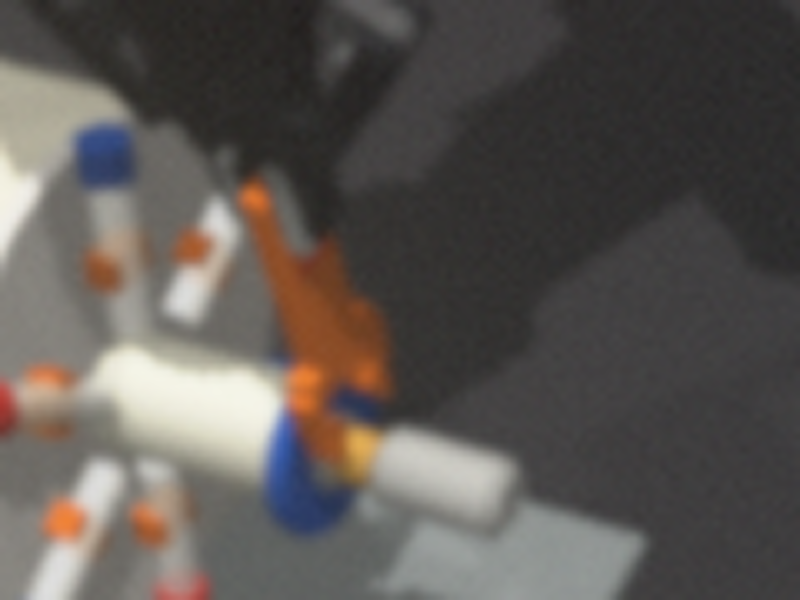

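View pics/c21.png

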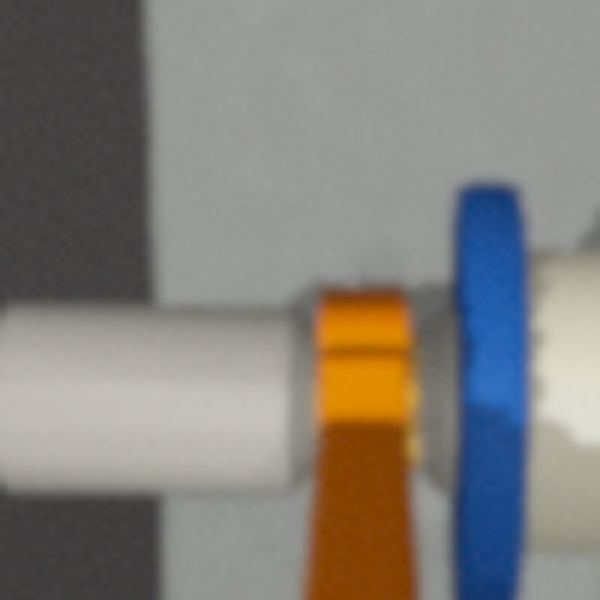

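Emit:
step_arm:
  commands:
    - [0.01,0,0.0005,0]
    - [0.018,0,0.0008,0]
    - [0.022,0,0.001,0]
    - [0.026,0,0.0011,0]
    - [0.029,0,0.0012,0]

```text
t: 19.97
tcp_pos: [0.552, -0.1843, 0.2205]
tool_rot: [0.465, 0.544, -0.461, 0.525]
force: [-2.3, -0.6, 9.4]
finger_gap: 0.095
```

```bash
cat > seat.py <<'E'
from h import *
from station import telemetry
s=telemetry.sense();M=R.from_quat(s['tool_rot']).as_matrix();print(s['t'],M[:,0].round(4),s['tcp_pos'],'F',s['force'].round(1),'tq',s['ft_torque'].round(2),s['finger_gap'])
r=s['tcp_pos']+M@[.0703,.001,0];d=r-(G+A*.0015);print('ring err A',d@A,'X',d@X,'z',d[2])
print('to seat',M.T@(-d))
E
python3 seat.py
```

```text
19.9667 [-0.0168  0.0216 -0.9996] [ 0.55200158 -0.18432816  0.22046414] F [-2.3 -0.6  9.4] tq [ 0.05  0.77 -0.04] 0.09511245613520833
ring err A -0.0012974044731637626 X 0.00024067478786573128 z 0.010176948706515254
to seat [ 0.01020728 -0.00010261 -0.00105491]
```

Emit:
step_arm:
  commands:
    - [0.004,0,0,0]
    - [0.008,0,0,0]
    - [0.011,0,0,0]
    - [0.013,0,0,0]
    - [0.013,0,0,0]

```text
t: 20.38
tcp_pos: [0.5517, -0.1845, 0.2104]
tool_rot: [0.465, 0.543, -0.462, 0.525]
force: [-5.0, 0.8, 17.9]
finger_gap: 0.092
```

```bash
python3 seat.py;python3 snap.py 22 scene,180,70,300,160 wrist
```

```text
20.3833 [-0.0165  0.0203 -0.9997] [ 0.55170578 -0.18449245  0.21040725] F [-5.   0.8 17.9] tq [0.28 1.2  0.01] 0.09224195877577145
ring err A -0.0015151533698494115 X -6.71438723498605e-05 z 0.00011782632418247396
to seat [ 1.50845822e-04  6.90743485e-05 -1.51230115e-03]
scene scale 6.666666666666667 (600, 800, 3)
```

View pics/scene_22.png

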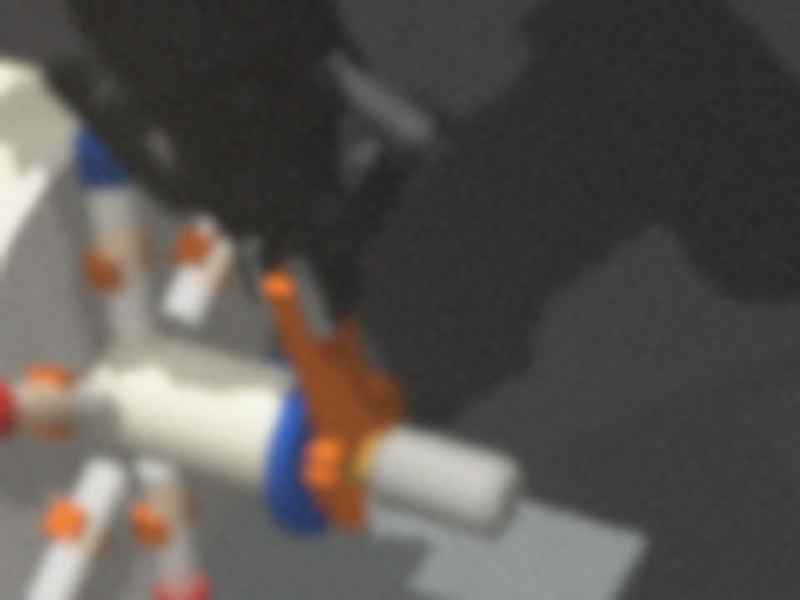

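View pics/wrist_22.png

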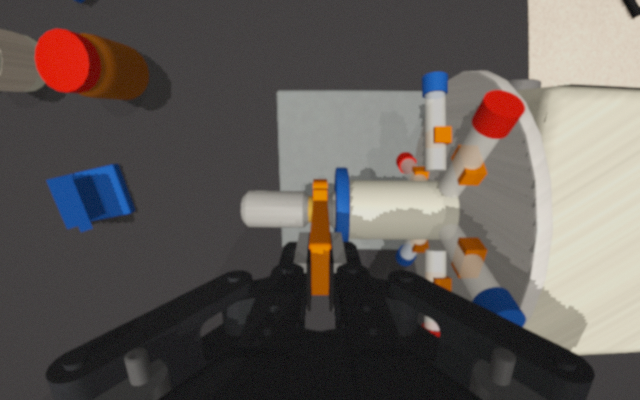

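Emit:
step_arm:
  commands:
    - [0.004,0,0,0]
    - [0.007,0,0,0]
    - [0.009,0,0,0]
    - [0.009,0,0,0]

```text
t: 20.82
tcp_pos: [0.5522, -0.1847, 0.2101]
tool_rot: [0.465, 0.542, -0.461, 0.527]
force: [-10.7, 4.9, 45.0]
finger_gap: 0.088
```

```bash
python3 seat.py;python3 snap.py 23 scene,180,70,300,160 wrist
```

```text
20.8167 [-0.0127  0.0173 -0.9998] [ 0.55218717 -0.18473335  0.21009407] F [-10.7   4.9  45. ] tq [1.2  2.7  0.01] 0.08841952318780356
ring err A -0.002064036353249732 X 0.0006100278711708911 z -0.00019980367453409364
to seat [-0.00015445 -0.00061019 -0.00206812]
scene scale 6.666666666666667 (600, 800, 3)
```

View pics/scene_23.png

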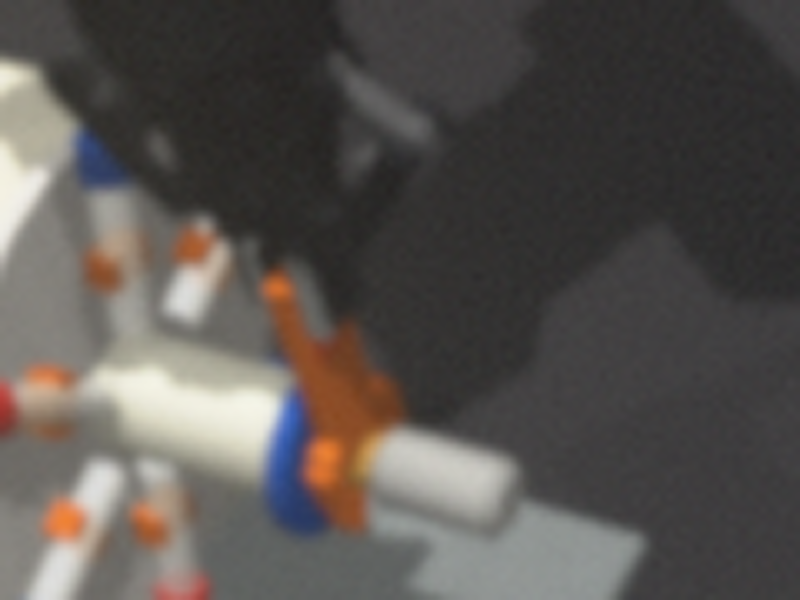

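Emit:
step_arm:
  commands:
    - [0,0,0,0]
    - [-0.001,0,0,0]
    - [-0.0025,0,0,0]
    - [-0.0025,0,0,0]

```text
t: 21.25
tcp_pos: [0.5514, -0.1846, 0.2112]
tool_rot: [0.464, 0.543, -0.462, 0.526]
force: [-2.5, -0.5, -2.2]
finger_gap: 0.092
```

```bash
python3 seat.py
```

```text
21.25 [-0.015   0.0182 -0.9997] [ 0.55143846 -0.1846055   0.21121607] F [-2.5 -0.5 -2.2] tq [-0.13  0.49  0.06] 0.09246745082395273
ring err A -0.001749481344893762 X -0.0002628849841493557 z 0.0009233432387098228
to seat [ 0.00095507  0.0002758  -0.00173055]
```

Emit:
step_arm:
  commands:
    - [0,0,0,0]
    - [0,0,0,0]
    - [0,0,0,0]
    - [0,0,0,0]
  jaw: 0.045
  grip_force: 20

```text
t: 21.58
tcp_pos: [0.552, -0.1847, 0.2109]
tool_rot: [0.465, 0.542, -0.461, 0.526]
force: [-0.2, 0.1, 0.5]
finger_gap: 0.53
```

Emit:
step_arm:
  commands:
    - [-0.02,0,0,0]
    - [-0.05,0,0,0]
    - [-0.09,0,0,0]
    - [-0.12,0,-0.02,0]
    - [-0.13,-0.01,-0.06,0]
    - [-0.13,-0.03,-0.1,0]
    - [-0.13,-0.05,-0.14,0]
    - [-0.13,-0.05,-0.14,0]

```text
t: 22.25
tcp_pos: [0.4801, -0.0506, 0.3447]
tool_rot: [0.464, 0.545, -0.46, 0.526]
force: [-0.8, -0.3, -0.1]
finger_gap: 0.534
```

```bash
python3 seat.py;python3 snap.py 24 scene,180,70,300,160 wrist top,395,160,515,280
```

```text
22.25 [-0.0172  0.0217 -0.9996] [ 0.48009685 -0.05056816  0.34470205] F [-0.8 -0.3 -0.1] tq [-0.01 -0.02 -0.01] 0.5340671028660321
ring err A 0.14129674367017858 X -0.05200116407856752 z 0.13441507895021382
to seat [0.13026635 0.05324454 0.14469597]
scene scale 6.666666666666667 (600, 800, 3)
top scale 5.0 (600, 600, 3)
```

View pics/scene_24.png

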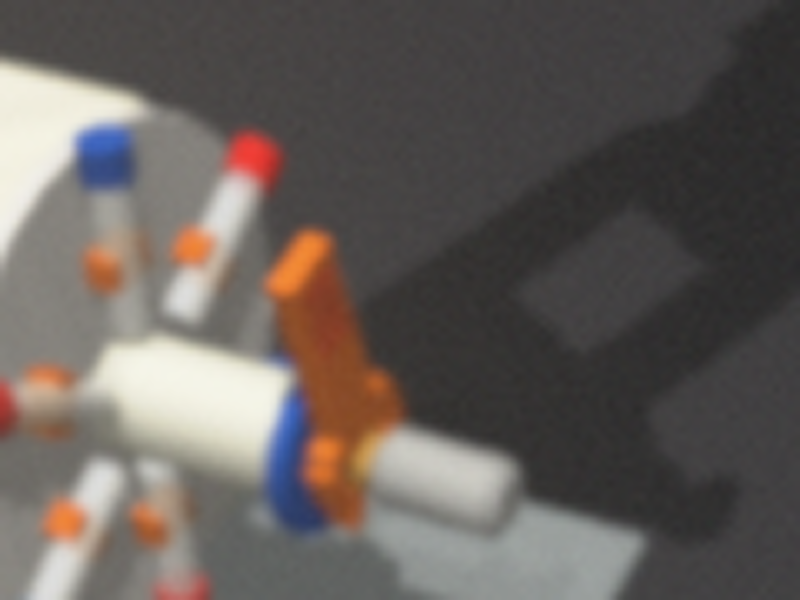

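View pics/top_24.png

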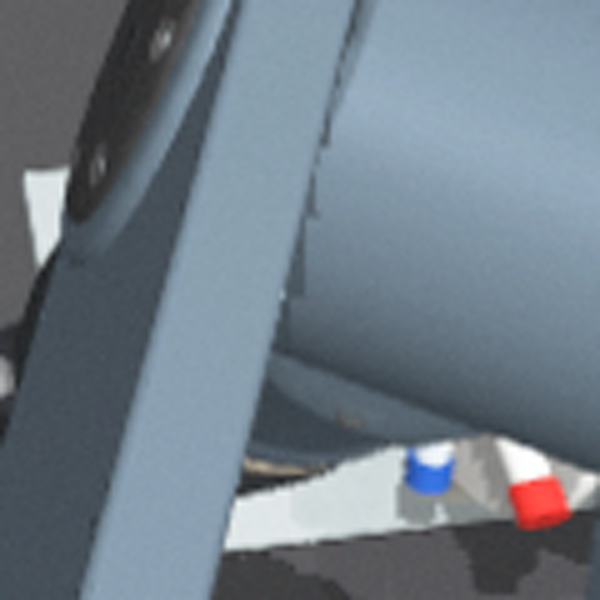

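View pics/wrist_24.png

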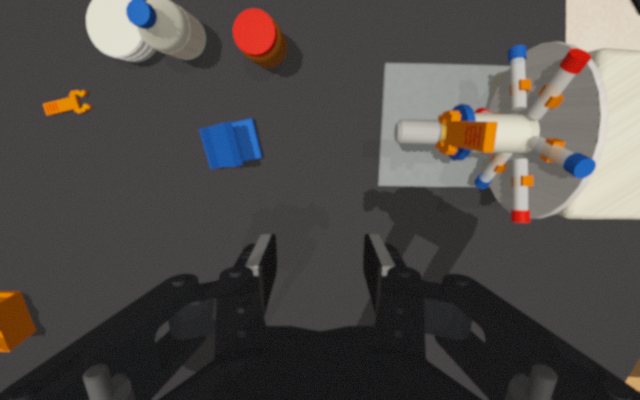

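```bash
python3 - <<'E'
from h import *
for n,o,k in (('scene',(180,70),800/120),('wrist',(0,0),1)):
    p=np.load(f'pics/{n}_24.npy',allow_pickle=True).item()
    Z=np.array([0,0,1.])
    for nm,x,z in (('tail',.013,.095),('bridge',.02,.023),('lip',.015,-.017)):
        for sx in (1,-1):
            for a in (.005,-.005):
                print(n,nm,sx,a,((proj(p,G+X*x*sx+A*(a+.0003)+Z*z)-o)*k).round(0))
I=cv2.imread('pics/wrist_24_full.png')
cv2.imwrite('pics/c24.png',cv2.resize(I[90:175,390:510],None,fx=6,fy=6,interpolation=cv2.INTER_CUBIC))
p=np.load('pics/wrist_24.npy',allow_pickle=True).item();s=np.load('pics/scene_24.npy',allow_pickle=True).item()
E
```

```text
scene tail 1 0.005 [[297. 294.]]
scene tail 1 -0.005 [[269. 286.]]
scene tail -1 0.005 [[336. 238.]]
scene tail -1 -0.005 [[309. 230.]]
scene bridge 1 0.005 [[333. 463.]]
scene bridge 1 -0.005 [[307. 455.]]
scene bridge -1 0.005 [[388. 379.]]
scene bridge -1 -0.005 [[363. 372.]]
scene lip 1 0.005 [[363. 529.]]
scene lip 1 -0.005 [[338. 521.]]
scene lip -1 0.005 [[403. 467.]]
scene lip -1 -0.005 [[378. 460.]]
wrist tail 1 0.005 [[486. 123.]]
wrist tail 1 -0.005 [[497. 123.]]
wrist tail -1 0.005 [[481. 154.]]
wrist tail -1 -0.005 [[493. 154.]]
wrist bridge 1 0.005 [[452. 114.]]
wrist bridge 1 -0.005 [[461. 114.]]
wrist bridge -1 0.005 [[447. 152.]]
wrist bridge -1 -0.005 [[456. 152.]]
wrist lip 1 0.005 [[438. 118.]]
wrist lip 1 -0.005 [[446. 118.]]
wrist lip -1 0.005 [[435. 144.]]
wrist lip -1 -0.005 [[443. 144.]]
```

View pics/c24.png

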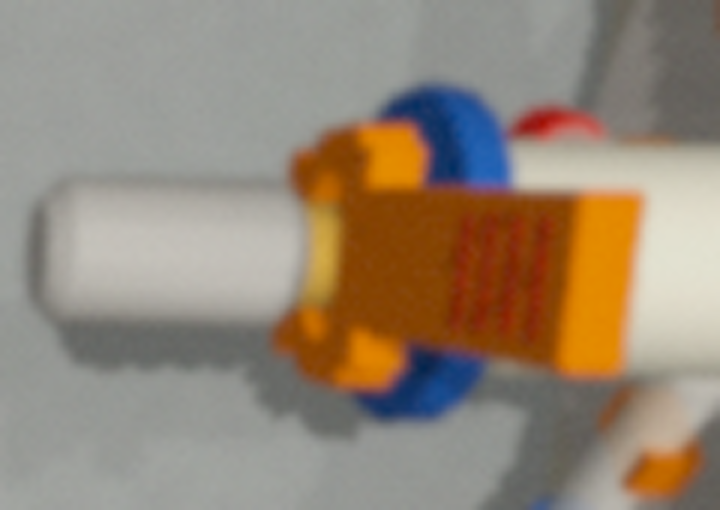

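```bash
python3 - <<'E'
import cv2,numpy as np
a=cv2.imread('pics/scene0.png');b=cv2.imread('pics/scene_24_full.png')
for n,(x0,y0,x1,y1) in dict(jar=(290,205,325,250),bottle=(340,230,380,278),dishes=(368,252,420,302)).items():
    A=cv2.cvtColor(a[y0:y1,x0:x1],6).astype(np.float32);B=cv2.cvtColor(b[y0:y1,x0:x1],6).astype(np.float32)
    print(n,cv2.phaseCorrelate(A,B),np.abs(A-B).mean())
from station import telemetry,manip
print(telemetry.sense()['qd'].round(3))
E
```

```text
jar ((0.07234570876056878, 0.5723959999186583), 1.0432961310869382) 1.3155556
bottle ((-0.06188625656553981, -0.015629762628389443), 0.9915564067661762) 1.1078125
dishes ((0.055177584868484786, -0.006189332776500578), 0.9971947850121392) 0.8303846
[-0.027  0.033 -0.036 -0.003 -0.004 -0.001]
```

Emit:
step_arm:
  commands:
    - [0,0,0,0]
    - [0,0,0,0]
    - [0,0,0,0]

```text
t: 22.65
tcp_pos: [0.486, -0.0567, 0.3446]
tool_rot: [0.465, 0.541, -0.461, 0.527]
force: [-0.6, -0.6, 0.1]
finger_gap: 0.524
```

```bash
python3 -c "
from station import manip
print(manip.sign_off())"
```

```text
the job is handed in; nothing more can be done
None
```

The job is done and handed in at about 22.7 s. The carrier is home, the clip is seated in the brass groove, and the arm is clear of everything.

- **Carrier:** I pushed it along the shaft with both fingers on the collar face until it stopped at about 19 N. The brass groove showed afterwards.
- **Leaning the clip:** I picked up the larger clip and leaned it mouth-downhill on the nearer blue block, then let go.
- **A first attempt that failed:** I gripped the handle by its sides and tried to tip the clip upright in the grip. It did not turn, and the mouth slid over the block's lip. I put the clip back on the block and let go again.
- **Taking it up again:** I stood it up with one finger, gripped it through its thickness, and pressed it mouth-down onto the shaft.

**Last checks:**
- **Seating:** At the groove the clip stopped moving even with 45 N on it, within about 0.2 mm of the computed seat height. A small lift while still gripping gave only about 2 N, so it is weak evidence that the clip holds.
- **Position after release:** In the last scene and wrist pictures the handle's corners were about where a seated clip should show: within about 1 pixel in the scene view and up to 4 in the wrist view. The top camera was blocked by the arm, so it gave no check.
- **Bystanders:** The bottle and dishes showed no shift from the first picture. The jar showed an apparent shift of about 0.6 pixel, but I never touched it and the picture there hardly changed.

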